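# Lock the grill tongs away in the bin locker

## Task

Put the chrome tongs away in the plastic bin of the stainless locker, let go of them there, and then slide the locker's top door fully shut. Then lock it: take the yellow key from its ledge, push it fully into the lock on the door, turn it clockwise to its stop so that the bolt shoots out, turn it back home, draw it straight out and hang it back upright in its notch. Leave the mug, the brush and the foil pan where they are.

Things in the scene. Friction and masses are not known exactly. Their poses are not given: they have to be found in the camera images.
- tongs_mid (a point): Centre (half-way up, 11 mm above its underside) of the chrome kitchen tongs, locked shut and rigid, lying flat: 180 mm long along x (a small pull ring adds 14 mm at the hinge end, -x), 26 mm wide over the two arms at the middle, 22 mm high, gripping heads at +x up to 36 mm wide; about 0.14 kg. Grasp across the middle.
- locker: Low stainless locker fixed on the worktop, 280 mm along its x and 400 mm along its y; origin at the centre of its underside, z up, -x side towards the robot. Walls 105 mm high, rails along both x edges to 115 mm. A grey plastic bin fills it. The +y half of its top is a fixed sheet; the -y half is closed by a sliding door, part open at the start.
- bin_floor (a point): Centre of the inner floor of the empty plastic bin fixed in the locker, axes as the locker's; inner size x -127..127, y -185..185 mm, walls to 82 mm above this point. The open hole above it, 107 mm up (rails), is x -112..112 mm and runs in y from -185 mm to the leading edge of the door, at y = -192 mm + the value of joint door.
- door (a joint): Sliding top door of the locker (aluminium sheet 234 x 198 x 4 mm, top face 109 mm above the worktop). Value in m: 0 = fully shut against a stop, grows as it slides open along the locker's +y, 0.19 = fully open; starts at 0.135 to 0.175. Stays where it is left; about 3 N of friction.
- door_pull (a point): Centre of the door's bar pull: steel bar 100 mm long along the locker's x, 12 mm thick in y and 12 mm high; this point is 32 mm above the door sheet, and below the bar it is clear to the sheet except for two posts 40 mm either side of the middle. Near the door's leading (-y) edge; moves with the door; axes as the locker's.
- lock_mouth (a point): Centre of the keyway on the brass top of the rim lock, a 60 x 60 mm case standing 40 mm above the door sheet near its -x edge; it moves with the door. Axes as the locker's, z up. The keyway is a slot 22.5 mm long along x, 8.5 mm wide along y, with a 2 mm bevelled mouth. The key goes straight down 24 mm until its collar rests on the brass.
- plug (a joint): Turning plug in the lock, rad: 0 = home, in line with the keyway slot; grows clockwise seen from above to a hard stop at 1.25 (other stop at -1.25). The key has about 0.12 rad of play in it, so turn it about 1.4. Friction about 0.1 N m, no spring: stays where left. Only at home can the key go in or out; when turned, its bit is caught under the top plate.
- bolt (a joint): Brass deadbolt of the lock, m: 0 = drawn in, 0.013 = fully shot, along the locker's -x into the keeper staple on the rail, so that the door cannot slide. Turning the plug clockwise to its stop shoots it; it stays shot when the plug goes back home (turning on past home the other way would draw it in again).
- key_grip (a point): Where to grip the key: centre of the solid part of its yellow bow. The key stands upright, 100 mm long, z up. Bow 44 mm wide along its x, 10 mm thick along its y, solid 15 mm above and below this point, slotted eye up to 35 mm above. Underside of the collar 41 mm, tip of the bit 65 mm below this point. The same after half a turn about z. About 0.07 kg.
- key_collar (a point): Centre of the underside of the key's round steel collar (26 mm across, 4 mm thick), on the key's axis, key's axes. Above it a 22 mm neck up to the bow; below it a 6.5 mm round shank and then the bit, 20 mm wide along x, 6 mm thick along y, 13 mm high with a tapered end, its tip 24 mm below this point.
- notch (a point): Where the key hangs, on the top face (80 mm above the worktop) of a fixed stainless ledge with a 100 x 100 mm foot. The notch is 11 mm wide along the ledge's x, open at the front edge 24 mm to -x, closed 12 mm to +x. The key's collar rests on the ledge at this point, shank in the notch, bow width along x; so turned, the bit passes the notch from above. z up.
- mug: Red enamel mug, bystander: 84 mm across, 85 mm high, handle at its +y; origin at the centre of its underside.
- brush: Silicone basting brush, bystander, lying flat: 175 mm long along its x, 36 mm wide, 12 mm high; origin at the underside, near the middle.
- foil_pan: Empty aluminium foil pan, bystander: 216 x 165 mm over its rim, 44 mm high; origin at the centre of its underside.
Mind the look-alikes: they are no part of the job. Leave any brown look-alike of the part that bears tongs_mid alone.

How it is judged (in metres and radians):
On the way, in this order (a step that is already met when the one before it is completed fails the run):
1. the tongs lie in the bin, let go, while the door is still open (x of tongs_mid in the frame of locker between -0.127 and 0.127 m and y of tongs_mid in the frame of locker between -0.186 and 0.186 m and z of tongs_mid in the frame of locker below 0.06 m and contact force between the fingers and tongs below 0.1 N and linear speed of tongs below 0.03 m/s and value of joint door above 0.02 m), for 0.2 s.
2. the door is slid fully shut, with the bolt still drawn in (value of joint door below 0.004 m and value of joint bolt below 0.003 m), for 0.2 s.
3. the key is pushed fully into the lock, its collar down on the lock, the plug still at home (z of key_collar in the frame of lock_mouth below 0.004 m and horizontal distance between key_collar and lock_mouth below 0.005 m and angle between key_collar's own z axis and vertical below 0.15 rad and value of joint plug below 0.3 rad and value of joint door below 0.006 m), for 0.1 s.
4. the key in the lock is turned clockwise to the stop and the bolt is shot (value of joint plug above 1.15 rad and value of joint bolt above 0.0105 m and value of joint door below 0.006 m and distance between key_collar and lock_mouth below 0.01 m), for 0.1 s.
5. the key, still in the lock, is turned back home and the bolt stays shot (value of joint plug between -0.25 and 0.25 rad and value of joint bolt above 0.0105 m and distance between key_collar and lock_mouth below 0.015 m), for 0.1 s.
6. the key is drawn out of the lock, clear above it (z of key_collar in the frame of lock_mouth above 0.027 m and value of joint bolt above 0.0105 m), for 0.1 s.
At the end, for the whole second after the job is handed in: The tongs lie in the bin; the door is shut (within 6 mm); the bolt is shot (more than 10.5 of its 13 mm) and the plug is at home (within 0.25 rad); the key hangs at rest in the notch with its collar on the ledge (height within 4 mm, shank in the notch, upright within 0.15 rad) (x of tongs_mid in the frame of locker between -0.127 and 0.127 m and y of tongs_mid in the frame of locker between -0.186 and 0.186 m and z of tongs_mid in the frame of locker below 0.06 m and value of joint door below 0.006 m and value of joint bolt above 0.0105 m and value of joint plug between -0.25 and 0.25 rad and x of key_collar in the frame of notch between -0.018 and 0.013 m and y of key_collar in the frame of notch between -0.005 and 0.005 m and z of key_collar in the frame of notch between -0.004 and 0.004 m and angle between key_collar's own z axis and vertical below 0.15 rad and linear speed of each of key, tongs below 0.02 m/s); the robot touches nothing.
It fails at once if the mug is moved more than 30 mm (distance of mug from where it was at the start of the episode above 0.03 m).
It fails at once if the brush is moved more than 30 mm (distance of brush from where it was at the start of the episode above 0.03 m).
It fails at once if the foil pan is moved more than 30 mm (distance of foil_pan from where it was at the start of the episode above 0.03 m).
It also fails if it takes over 72 s, if anything falls off the work surface, if the arm or the gripper's body presses on something with over 40 N, if the wrist force passes 120 N, or if a joint passes its speed limit or range.

## Robot

A 6-joint arm with a two-finger parallel gripper is mounted at the origin on the work surface. World frame = base frame: x ahead of the robot, y to its left, z up, the work surface at z = 0. Lengths are in mm, angles in rad, forces in N, time in s.
With the tool pointing down it reaches from about 275 to 1000 mm from the base axis. Payload 8.4 kg.
Tool frame: the origin (TCP) lies at the centre of the arm's flange, where the gripper is bolted on; the fingertips stand r.tip_extent ahead of it and the grasp point (between the pads) lies 155 mm ahead of it (r.tip_extent is the distance from the TCP to the fingertips, in mm); z points along the fingers, y is the direction in which the jaws open and shut (so a half turn about z gives the same grasp; the last joint's range is limited). The gripper opens to 85 mm and grips with 20 to 120 N. Pads are 22 mm wide; open, the fingers measure 114 mm over their backs; the gripper's body (76 mm by 85 mm) begins 54 mm behind the grasp point. The pads swing forward as they close: fully open they stand 13 mm farther back than shut.
Start: joints at [1.25, 0.353, 1.633, -0, 1.155, -0.002], TCP at [195.891, 593.512, 404.681] pointing down, gripper open.
Joint ranges: [-2.63, 2.63], [-0.92, 2.1], [0.06, 2.66], [-1.3, 4.44], [0, 2.69], [-3.02, 3.02]. Speed limits (rad/s): [2.22, 2.22, 2.79, 3.14, 3.14, 3.14].

## Interface

Orientations are given as [roll, pitch, yaw] about the fixed x, y, z axes, in that order (R = Rz(yaw) Ry(pitch) Rx(roll)).
In Python, from rig import sense, grab_frame, job, r gives the robot as it stands. The module is installed in compiled form; this text tells all that it offers.
- The arm moves only by the shell command python3 -m creep 'ROWS' [FORCE]. ROWS is JSON, a list of rows, each a list of 7 numbers: the turn, a rotation vector about the tool's x, y, z in rad, then the shift along the tool's x, y, z in mm, then the closure, from 0 (fully open) to 1 (shut). In form: [[wx, wy, wz, dx, dy, dz, fingers], ...]. A call has 1 to 10 rows; each row shifts and turns the pose as measured when the row begins, along the tool's axes as they then stand; what a row does not reach is not made up. A row lasts 1/12 s, in which the tool goes at most 41.7 mm and 7.16 degrees, less where a joint would pass 70% of its speed; a pose out of reach is approached as far as the arm can. A call with a gripper value outside its range is refused whole. The fingers move at their own pace and stop on an object; FORCE is the grip in N (left out, the last holds). Time passes only in rows, so rows that do not move let the fingers close. It gives the time, the measured TCP pose, the force and the opening at its end, in the units of the state.
- sense(): the state, without advancing time (a new reading comes with each control period).
- grab_frame(name): name is "side" or "top"; returns a dict with "color" (400x640x3 uint8, red, green, blue), "mtx" (3x3 intrinsics, pixels), "T" (4x4, takes a point from camera to world coordinates). Camera axes: x right, y down, z forward; pixel columns grow to the right and rows downward; lengths in mm; the calibration is good to about 2 mm. A picture is of the moment at which its call begins. There is no depth.
- job.sign_off(): hands the job in, once; it reports no verdict.
The state is a dict: "clock": time; "qpos": joint angles; "qvel": joint speeds; "joint_efforts": joint torques, N m; "eef_pos": TCP position; "tcp_rot": TCP orientation; "contact_force": force on the tool from outside, world axes, zero at the start; "wrist_torque": the same for the moment, N m; "opening": opening from 0.0 (shut) to 1.0 (fully open).
Only numpy, scipy, OpenCV 4.12 (cv2) and the standard library are available. Lean on these libraries where they do the work, as an engineer would, in place of code of your own. Each camera call takes 0.05 s, during which the arm holds its last target.

## Working session

There is one attempt and no reset: what is moved stays moved. The work goes in short steps, Python scripts to look and compute and a shell command to move; the robot and the scene stay as the last step left them, time stands still between calls to the robot, and variables do not carry over. Pictures are saved under pics/ and viewed, and the job is handed in when it is done.

```bash
mkdir -p pics; ls
python3 - <<'E'
from rig import sense, grab_frame, job, r
import cv2
s=sense()
print({k:s[k] for k in s}); print(r.tip_extent)
for n in("side","top"):
    f=grab_frame(n); cv2.imwrite(f"pics/{n}0.png",f["color"][:,:,::-1]); print(n,f["mtx"].round(1).tolist(),f["T"].round(3).tolist())
E
```

```text
pics
{'clock': 0.0, 'qpos': array([ 1.24960700e+00,  3.53648481e-01,  1.63418311e+00, -4.32510586e-06,
        1.15520831e+00, -2.40945786e-03]), 'qvel': array([ 0.00091798, -0.00233623, -0.00053344,  0.00090717,  0.00072241,
       -0.00057582]), 'joint_efforts': array([ 3.64986743e-03, -6.05253983e+01, -3.42068517e+01,  4.02970745e-04,
        9.41886858e-03, -4.10486757e-05]), 'eef_pos': array([195.80509738, 593.26535693, 403.94034493]), 'tcp_rot': array([-3.14014540e+00,  4.67325955e-07,  2.82281454e+00]), 'contact_force': array([ 1.32063144,  0.55882984, -0.56631254]), 'wrist_torque': array([-0.01432874,  0.01762347,  0.00967462]), 'opening': 1.0003742013616168}
173.4
side [[385.7, 0.0, 319.4], [0.0, 385.7, 202.4], [0.0, 0.0, 1.0]] [[0.924, -0.26, 0.28, 118.75], [-0.382, -0.647, 0.659, -636.147], [0.01, -0.716, -0.698, 917.785], [0.0, 0.0, 0.0, 1.0]]
top [[370.9, 0.0, 321.0], [0.0, 370.9, 198.0], [0.0, 0.0, 1.0]] [[0.001, -0.992, 0.126, 320.738], [-1.0, 0.002, 0.022, 84.62], [-0.022, -0.126, -0.992, 1231.267], [0.0, 0.0, 0.0, 1.0]]
```

View pics/side0.png

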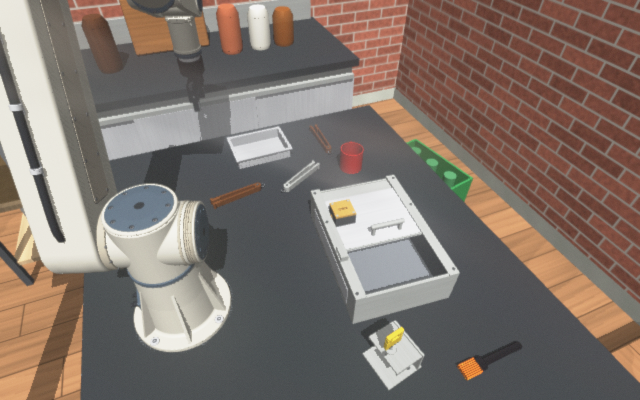

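View pics/top0.png

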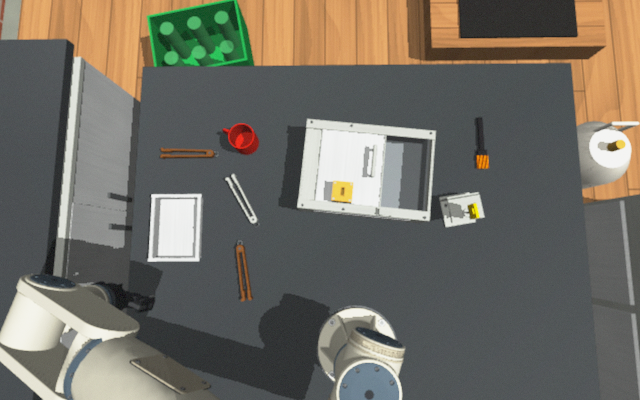

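Tongs candidates in the top view: the chrome pair at (241,199), a brown pair at (189,153) and another brown pair at (243,271). Only the one at (241,199) is chrome, so I choose that and check it in a close crop.

```bash
cat > h.py <<'E'
import numpy as np, cv2
from rig import sense, grab_frame, job, r
from scipy.spatial.transform import Rotation as Ro
def ray(f,uv):
    d=np.linalg.inv(f["mtx"])@np.array([uv[0],uv[1],1.]); return f["T"][:3,3], f["T"][:3,:3]@d
def plane(f,uv,z):
    o,d=ray(f,uv); return o+d*(z-o[2])/d[2]
def tri(fa,a,fb,b):
    A=[];B=[]
    for f,u in((fa,a),(fb,b)):
        o,d=ray(f,u); d=d/np.linalg.norm(d); P=np.eye(3)-np.outer(d,d); A.append(P);B.append(P@o)
    p=np.linalg.solve(A[0]+A[1],B[0]+B[1]); return p, [np.linalg.norm(A[i]@p-B[i]) for i in(0,1)]
def proj(f,p):
    c=np.linalg.inv(f["T"])@np.append(p,1); u=f["mtx"]@c[:3]; return u[:2]/u[2]
def crop(f,x0,y0,x1,y1,k,name):
    im=cv2.resize(f["color"][y0:y1,x0:x1,::-1],None,fx=k,fy=k,interpolation=cv2.INTER_CUBIC); cv2.imwrite("pics/"+name,im)
E
python3 - <<'E'
from h import *
t=grab_frame("top"); s=grab_frame("side")
a=np.hstack([cv2.resize(t["color"][165:235,210:270,::-1],None,fx=6,fy=6,interpolation=2),cv2.resize(s["color"][150:210,270:330,::-1],(420,420),interpolation=2)])
cv2.imwrite("pics/c1.png",a)
crop(t,290,110,450,230,5,"c2.png"); crop(t,430,180,500,240,8,"c3.png"); crop(s,350,310,440,390,7,"c4.png"); crop(s,300,165,460,320,5,"c5.png")
E
```

```text
(no output)
```

View pics/c1.png

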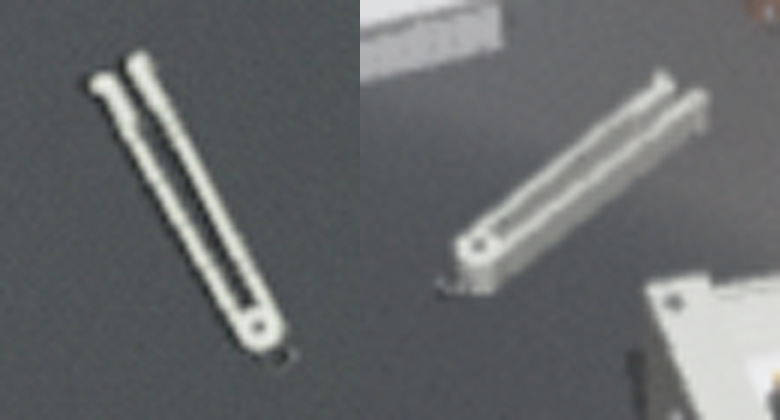

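View pics/c2.png

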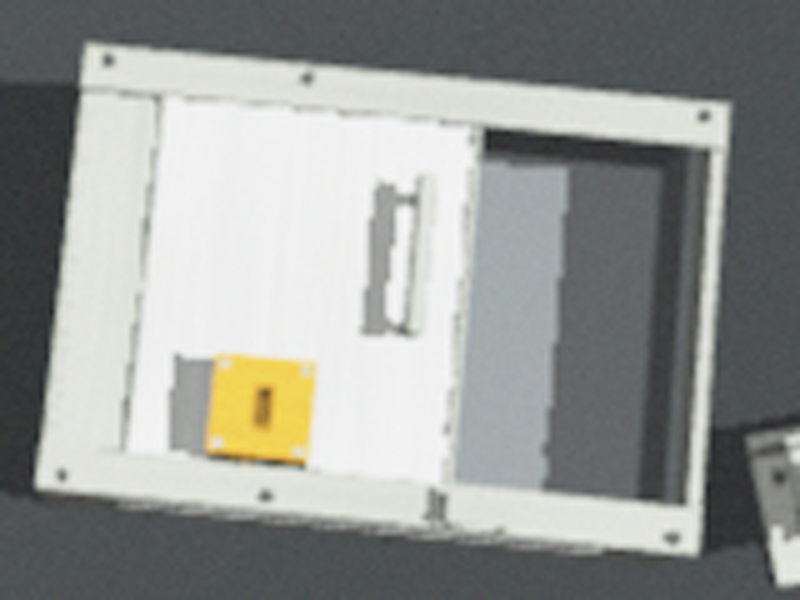

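View pics/c3.png

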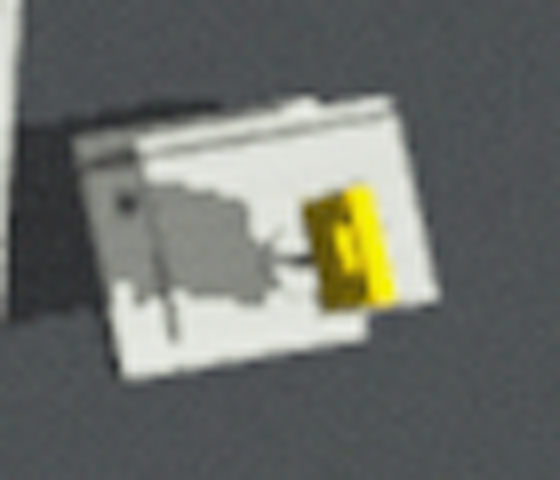

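View pics/c4.png

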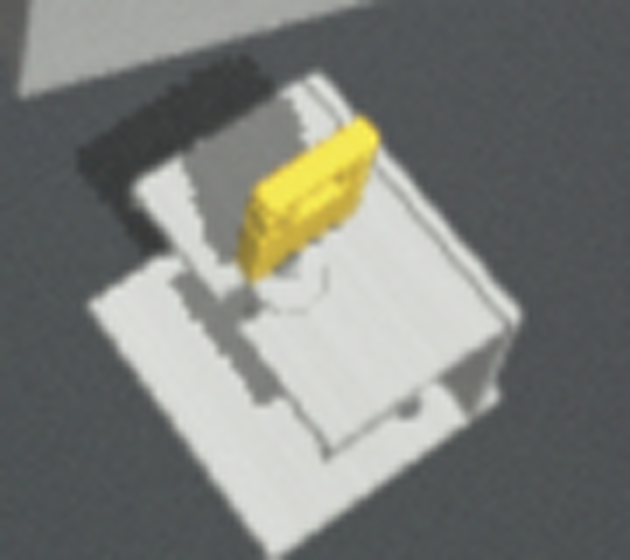

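View pics/c5.png

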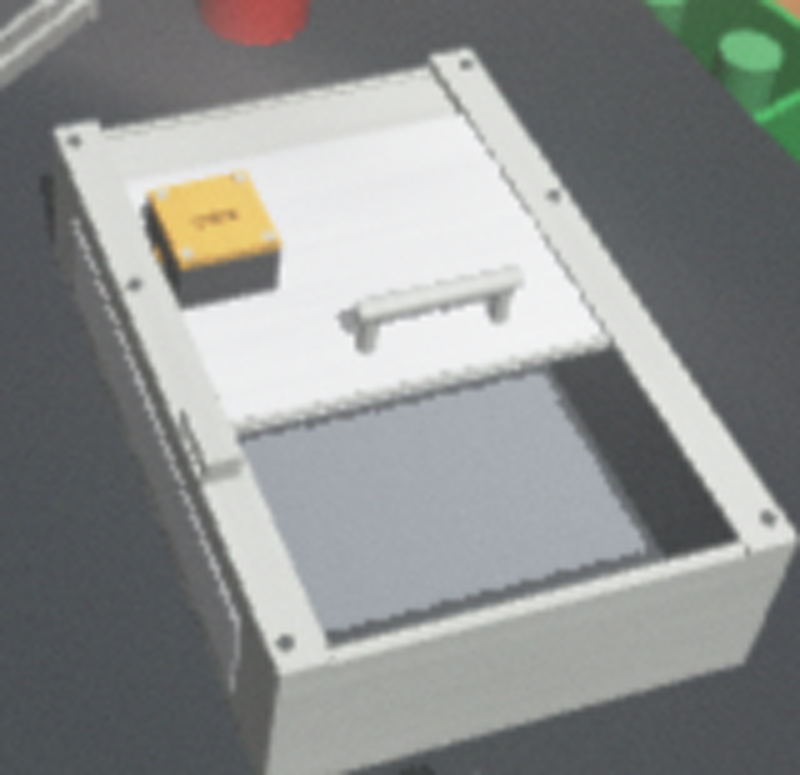

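```bash
cat > m1.py <<'E'
from h import *
t=grab_frame("top"); s=grab_frame("side")
c=lambda x0,y0,k,l:[(x0+(a+.5)/k-.5,y0+(b+.5)/k-.5) for a,b in l]
ts=c(290,110,5,[(108,61),(705,116),(672,538),(62,475)]); ss=c(300,165,5,[(465,65),(768,518),(285,642),(74,141)])
P=[]
for a,b in zip(ts,ss):
    p,e=tri(t,a,s,b); P.append(p); print("screw",p.round(1),np.round(e,1))
P=np.array(P); print("centre",P.mean(0).round(1),"edges",[np.linalg.norm(P[i]-P[(i+1)%4]).round(1) for i in range(4)])
for n,l in(("top",ts),("side",ss)):
    Q=np.array([plane(t if n=="top" else s,u,115) for u in l]); 
    yv=Q[0]-Q[1]+Q[3]-Q[2]; print(n,Q.mean(0).round(1),"yaw",np.arctan2(-yv[0],yv[1]).round(4))
for n,f in(("top",t),("side",s)):
    hsv=cv2.cvtColor(f["color"],cv2.COLOR_RGB2HSV)
    print(n, [hsv[y,x].tolist() for x,y in ([(340,186),(472,206),(476,212)] if n=="top" else [(344,208),(394,340),(390,332)])])
corn=c(290,110,5,[(85,42),(732,103),(700,555),(38,488)])
Q=np.array([plane(t,u,115) for u in corn]); print(Q.round(1).tolist(),Q.mean(0).round(1),[np.linalg.norm(Q[i]-Q[(i+1)%4]).round(1) for i in range(4)])
E
python3 m1.py
```

```text
screw [702.1 140.2 114.8] [0.1 0.1]
screw [ 664.  -227.9  116.9] [0.1 0.1]
screw [ 404.3 -199.5  114.8] [0.3 0.3]
screw [442.6 167.  115. ] [0.1 0.1]
centre [553.2 -30.1 115.4] edges [np.float64(370.1), np.float64(261.3), np.float64(368.5), np.float64(260.8)]
top [553.3 -30.2 115. ] yaw -0.1033
side [553.6 -29.9 115. ] yaw -0.1015
top [[25, 166, 242], [26, 234, 119], [29, 244, 243]]
side [[19, 134, 209], [26, 172, 226], [34, 15, 134]]
[[714.5, 154.6, 115.0], [672.7, -245.3, 115.0], [393.7, -215.6, 115.0], [434.6, 181.5, 115.0]] [553.9 -31.2 115. ] [np.float64(402.0), np.float64(280.5), np.float64(399.2), np.float64(281.2)]
```

```bash
cat > m2.py <<'E'
from h import *
t=grab_frame("top"); s=grab_frame("side")
L=np.array([553.4,-30.2,0]); yaw=-0.1025; R=Ro.from_euler('z',yaw).as_matrix(); loc=lambda p:R.T@(p-L)
def comp(f,lo,hi,box):
    h=cv2.cvtColor(f["color"],cv2.COLOR_RGB2HSV); m=cv2.inRange(h,lo,hi); z=np.zeros_like(m); x0,y0,x1,y1=box; z[y0:y1,x0:x1]=m[y0:y1,x0:x1]
    c=max(cv2.findContours(z,0,1)[0],key=cv2.contourArea); return c,cv2.minAreaRect(c)
c,a=comp(t,(15,110,190),(30,255,255),(320,170,360,210)); c2,b=comp(s,(12,100,170),(28,255,255),(325,195,362,225))
p,e=tri(t,a[0],s,b[0]); print("lock",a,b,p.round(1),np.round(e,1),"loc",loc(p).round(1), plane(t,a[0],149).round(1),plane(s,b[0],149).round(1))
# keyway dark in top
g=cv2.cvtColor(t["color"],cv2.COLOR_RGB2HSV)[178:205,330:356,2]; g=255-g.astype(float); 
sub=g[6:20,6:20]; w=np.clip(sub-sub.min()-60,0,None); yy,xx=np.mgrid[0:14,0:14]; k=((xx*w).sum()/w.sum()+336,(yy*w).sum()/w.sum()+184); print("keyway px",k,plane(t,k,149).round(1),loc(plane(t,k,149)).round(1))
# key bow
kc,ka=comp(t,(20,150,60),(35,255,255),(455,195,495,225)); sc,sa=comp(s,(20,130,120),(35,255,255),(370,315,415,360))
p,e=tri(t,ka[0],s,sa[0]); print("key bow",ka,sa,p.round(1),np.round(e,1))
# tongs
h=cv2.cvtColor(t["color"],cv2.COLOR_RGB2HSV); m=cv2.inRange(h,(0,0,140),(180,90,255)); z=np.zeros_like(m); z[168:228,218:266]=m[168:228,218:266]
pts=np.column_stack(np.nonzero(z)[::-1]).astype(np.float32); rr=cv2.minAreaRect(pts); bx=cv2.boxPoints(rr)
W=np.array([plane(t,q,22) for q in bx]); print("tongs",rr,W[:,:2].round(1).tolist(),W.mean(0).round(1),np.linalg.norm(W[0]-W[1]),np.linalg.norm(W[1]-W[2]))
crop(t,355,120,400,190,8,"c6.png")
E
python3 m2.py
```

```text
lock ((341.7277526855469, 191.22279357910156), (19.801239013671875, 19.602231979370117), 5.710593223571777) ((342.39410400390625, 208.52349853515625), (16.378250122070312, 22.66923713684082), 77.47119140625) [479.4  47.3 144.6] [0.5 0.5] loc [-81.6  69.5 144.6] [478.2  47.6 149. ] [477.8  43.3 149. ]
keyway px (np.float64(342.5137362637363), np.float64(190.0054945054945)) [481.9  45.3 149. ] [-78.9  67.7 149. ]
key bow ((473.1471252441406, 211.08824157714844), (13.824529647827148, 8.48874568939209), 75.96376037597656) ((393.56756591796875, 337.40533447265625), (10.587091445922852, 26.320682525634766), 53.97262954711914) [ 421.1 -338.9  134.9] [0.8 0.8]
tongs ((241.14161682128906, 199.17051696777344), (53.277854919433594, 10.290127754211426), 62.81888961791992) [[542.8, 433.3], [558.6, 403.1], [400.5, 318.1], [385.1, 347.9]] [471.7 375.6  22. ] 34.05466927104973 179.48774638736793
```

```bash
cat >> h.py <<'E'
def plan(x,y,z,yaw):
    s=sense(); Rc=Ro.from_euler('xyz',s["tcp_rot"]); Rt=Ro.from_euler('xyz',[np.pi,0,yaw])
    w=(Rc.inv()*Rt).as_rotvec(); d=np.array([x,y,z])-s["eef_pos"]
    print("t %.2f pos"%s["clock"],s["eef_pos"].round(1),"rot",s["tcp_rot"].round(3),"open %.2f"%s["opening"],"F",s["contact_force"].round(1),"q6 %.2f"%s["qpos"][5])
    print("turn",w.round(3),"shift now-axes",Rc.inv().apply(d).round(1),"shift after-turn",Rt.inv().apply(d).round(1),"len %.0f"%np.linalg.norm(d))
E
python3 -c "
from h import *
plan(471.7,375.6,250,0.494+np.pi)"
```

```text
t 0.40 pos [195.9 593.5 404.5] rot [-3.141 -0.     2.823] open 1.00 F [-0.4 -0.1 -0.9] q6 -0.00
turn [-0.    -0.    -0.813] shift now-axes [-330.2 -120.4  154.6] shift after-turn [-139.5 -322.6  154.5] len 384
```

```bash
python3 -c "
from h import *
t=grab_frame('top');s=grab_frame('side')
crop(t,455,190,495,225,18,'c7.png'); crop(s,365,310,425,360,13,'c8.png')"
```

```text
(no output)
```

View pics/c7.png

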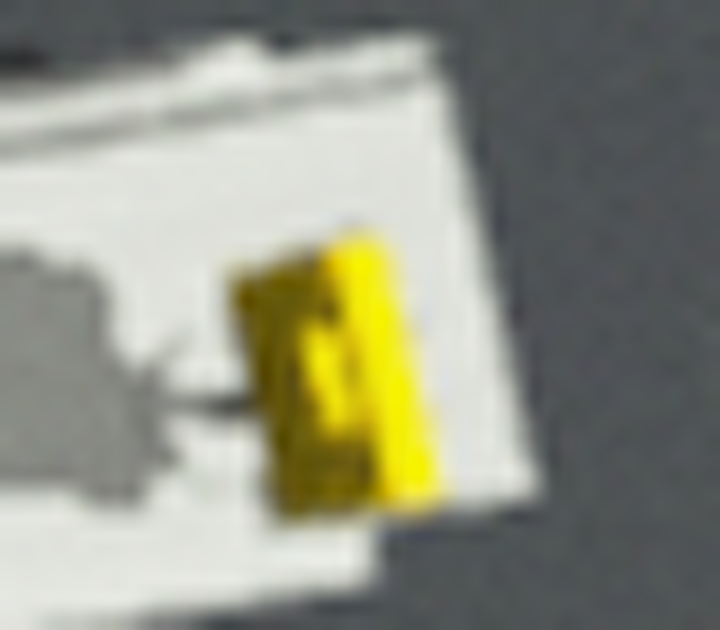

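View pics/c8.png

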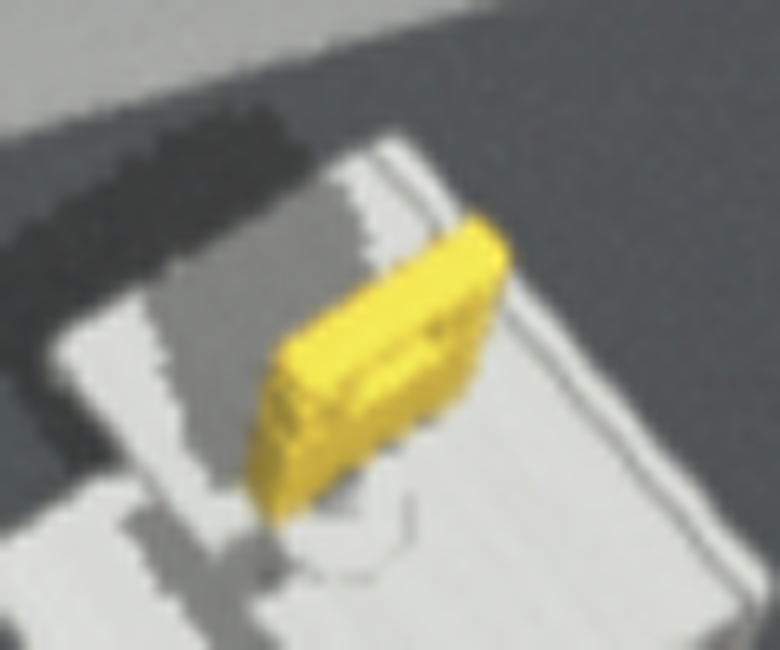

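View pics/c6.png

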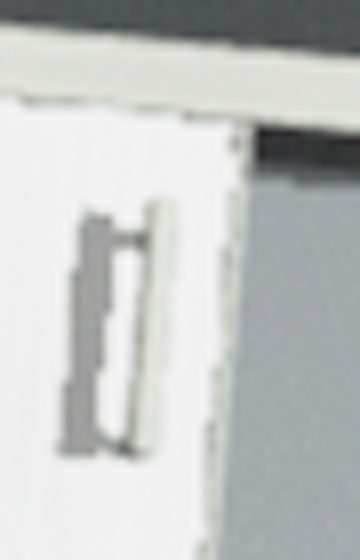

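```bash
cat > m3.py <<'E'
from h import *
t=grab_frame("top"); s=grab_frame("side")
L=np.array([553.4,-30.2,0]); yaw=-0.1025; R=Ro.from_euler('z',yaw).as_matrix(); loc=lambda p:R.T@(p-L)
c=lambda x0,y0,k,l:[(x0+(a+.5)/k-.5,y0+(b+.5)/k-.5) for a,b in l]
T=c(455,190,18,[(357,238),(412,502)]); S=c(365,310,13,[(493,234),(287,369)])
P=[]
for a,b in zip(T,S):
    p,e=tri(t,a,s,b);P.append(p);print("bow top",p.round(1),np.round(e,1),plane(t,a,156).round(1),plane(s,b,156).round(1))
d=P[0]-P[1];print("len",np.linalg.norm(d),"yaw",np.arctan2(d[1],d[0]),"mid",(P[0]+P[1])/2)
for q in c(355,120,8,[(162,203),(145,455),(154,329)]): print("bar",loc(plane(t,q,147)).round(1))
for q in c(355,120,8,[(250,130),(205,555)]): print("edge",loc(plane(t,q,109)).round(1))
# ledge top edge top view & side (z=80): right edge
for q in c(455,190,18,[(440,75),(540,500)]): print("ledge right",plane(t,q,80).round(1))
for q in c(365,310,13,[(50,350),(330,165)]): print("ledge S",plane(s,q,80).round(1))
E
python3 m3.py
```

```text
bow top [ 442.5 -335.   156.1] [0. 0.] [ 442.6 -335.1  156. ] [ 442.5 -335.   156. ]
bow top [ 400.2 -342.1  154.7] [0. 0.] [ 400.1 -341.6  156. ] [ 399.7 -342.6  156. ]
len 42.976629274501555 yaw 0.1661631957672083 mid [ 421.36427294 -338.59343341  155.38930277]
bar [ 66.7 -15.3 147. ]
bar [-29.3 -17.2 147. ]
bar [ 18.5 -16.4 147. ]
edge [109.9 -50.4 109. ]
edge [-58.1 -47.  109. ]
ledge right [ 479.5 -380.4   80. ]
ledge right [ 406.  -393.5   80. ]
ledge S [ 390.6 -294.4   80. ]
ledge S [ 454.4 -282.1   80. ]
```

```bash
python3 -m creep '[[0,0,-0.116,0,0,0,0],[0,0,-0.116,0,0,0,0],[0,0,-0.116,0,0,0,0],[0,0,-0.116,0,0,0,0],[0,0,-0.116,0,0,0,0],[0,0,-0.116,0,0,0,0],[0,0,-0.116,0,0,0,0]]' 40; python3 -m creep '[[0,0,0,-14,-32,8,0],[0,0,0,-14,-32,8,0],[0,0,0,-14,-32,8,0],[0,0,0,-14,-32,8,0],[0,0,0,-14,-32,8,0],[0,0,0,-14,-32,8,0],[0,0,0,-14,-32,8,0],[0,0,0,-14,-32,8,0],[0,0,0,-14,-32,8,0],[0,0,0,-14,-32,8,0]]'; python3 -c "
from h import *
plan(471.7,375.6,250,0.494+np.pi)"
```

```text
clock: 1.18
eef_pos: [195.9, 593.5, 404.9]
tcp_rot: [3.141, 0.0, -2.616]
contact_force: [-0.4, 0.8, 0.8]
opening: 0.996
clock: 2.02
eef_pos: [486.3, 387.0, 324.1]
tcp_rot: [3.135, 0.007, -2.596]
contact_force: [0.1, 1.0, -0.0]
opening: 0.999
t 2.02 pos [486.3 387.  324.1] rot [ 3.135  0.007 -2.596] open 1.00 F [ 0.1  1.  -0. ] q6 -1.45
turn [0.007 0.007 0.052] shift now-axes [18.9 -2.6 74. ] shift after-turn [18.3 -3.1 74.1] len 76
```

```bash
python3 -m creep '[[0.007,0.007,0.052,9,-1.5,25,0],[0,0,0,9,-1.5,25,0],[0,0,0,0,0,24,0],[0,0,0,0,0,0,0]]'; python3 -c "
from h import *
plan(471.7,375.6,177,0.494+np.pi)
t=grab_frame('top');s=grab_frame('side')
crop(s,250,120,370,220,6,'d1.png')"
```

```text
clock: 2.35
eef_pos: [479.6, 369.8, 247.8]
tcp_rot: [-3.14, 0.004, -2.659]
contact_force: [-0.5, -0.5, -1.3]
opening: 0.997
t 2.35 pos [479.6 369.8 247.8] rot [-3.14   0.004 -2.659] open 1.00 F [-0.5 -0.5 -1.3] q6 -1.40
turn [-0.001  0.004 -0.011] shift now-axes [ 4.6  8.9 70.7] shift after-turn [ 4.2  8.9 70.8] len 71
```

View pics/d1.png

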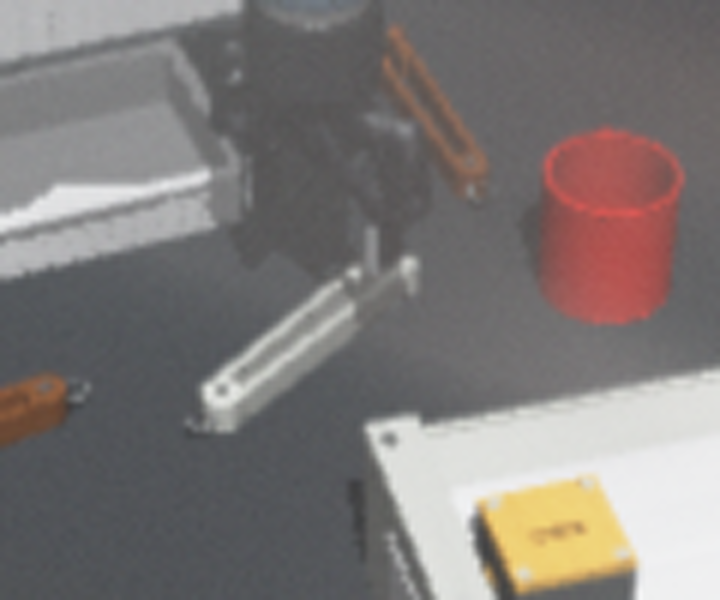

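The image shows the open gripper above the chrome tongs' middle, with the foil pan (around crop 120,180) and the mug clear of it. I'll descend.

```bash
python3 -m creep '[[0,0.004,-0.011,4,9,0,0],[0,0,0,0,0,0,0]]';  python3 -c "
from h import *
plan(471.7,375.6,177,0.494+np.pi)"
```

```text
clock: 2.62
eef_pos: [473.2, 378.8, 254.2]
tcp_rot: [3.141, 0.008, -2.646]
contact_force: [0.5, 0.3, 0.2]
opening: 0.997
t 2.62 pos [473.2 378.8 254.2] rot [ 3.141  0.008 -2.646] open 1.00 F [0.5 0.3 0.2] q6 -1.39
turn [0.    0.008 0.002] shift now-axes [ 3.5 -2.1 77.2] shift after-turn [ 2.9 -2.1 77.2] len 77
```

```bash
python3 -m creep '[[0,0.008,0,2.5,-2,20,0.2],[0,0,0,0,0,20,0.2],[0,0,0,0,0,17,0.2],[0,0,0,0,0,0,0.2],[0,0,0,0,0,0,0.2]]';  python3 -c "
from h import *
plan(471.7,375.6,177,0.494+np.pi)"
```

```text
clock: 3.03
eef_pos: [473.4, 382.0, 205.1]
tcp_rot: [3.139, 0.015, -2.64]
contact_force: [0.2, 0.9, 0.0]
opening: 0.8
t 3.03 pos [473.4 382.  205.1] rot [ 3.139  0.015 -2.64 ] open 0.80 F [0.2 0.9 0. ] q6 -1.40
turn [0.003 0.015 0.008] shift now-axes [ 4.9 -4.9 28. ] shift after-turn [ 4.5 -4.8 28.1] len 29
```

```bash
python3 -m creep '[[0.003,0.015,0.008,5,-5,15,0.2],[0,0,0,0,0,0,0.2],[0,0,0,0,0,0,0.2]]';  python3 -c "
from h import *
plan(471.7,375.6,177,0.494+np.pi)"
```

```text
clock: 3.28
eef_pos: [472.1, 376.4, 192.5]
tcp_rot: [3.141, 0.003, -2.647]
contact_force: [-0.6, 0.3, 0.8]
opening: 0.8
t 3.28 pos [472.1 376.4 192.5] rot [ 3.141e+00  3.000e-03 -2.647e+00] open 0.80 F [-0.6  0.3  0.8] q6 -1.39
turn [0.001 0.003 0.001] shift now-axes [ 0.8 -0.5 15.5] shift after-turn [ 0.7 -0.5 15.5] len 16
```

```bash
python3 -m creep '[[0,0.003,0,1,-0.5,10,0.2],[0,0,0,0,0,5,0.2],[0,0,0,0,0,0,1],[0,0,0,0,0,0,1],[0,0,0,0,0,0,1],[0,0,0,0,0,0,1],[0,0,0,0,0,0,1],[0,0,0,0,0,0,1],[0,0,0,0,0,0,1]]' 50;  python3 -c "
from h import *
plan(471.7,375.6,177,0.494+np.pi)"
```

```text
clock: 4.03
eef_pos: [472.0, 375.4, 177.4]
tcp_rot: [3.141, 0.002, -2.647]
contact_force: [-1.1, -0.2, -1.4]
opening: 0.292
t 4.03 pos [472.  375.4 177.4] rot [ 3.141e+00  2.000e-03 -2.647e+00] open 0.29 F [-1.1 -0.2 -1.4] q6 -1.40
turn [0.001 0.002 0.   ] shift now-axes [0.2 0.3 0.4] shift after-turn [0.2 0.3 0.4] len 1
```

```bash
python3 -m creep '[[0,0,0,0,0,-30,1],[0,0,0,0,0,-36,1],[0,0,0,0,0,-40,1],[0,0,0,0,0,-40,1],[0,0,0,0,0,-35,1],[0,0,0,0,0,0,1]]';  python3 -c "
from h import *
plan(548.4,-147.3,355,np.pi-0.1025)"
```

```text
clock: 4.53
eef_pos: [470.7, 374.4, 362.1]
tcp_rot: [-3.141, -0.008, -2.647]
contact_force: [0.7, 1.0, -1.2]
opening: 0.291
t 4.53 pos [470.7 374.4 362.1] rot [-3.141 -0.008 -2.647] open 0.29 F [ 0.7  1.  -1.2] q6 -1.40
turn [-0.003 -0.008  0.597] shift now-axes [ 179.  -496.1    8.9] shift after-turn [-130.7 -511.     7.1] len 528
```

```bash
python3 -m creep '[[0,-0.008,0.119,0,0,0,1],[0,0,0.119,0,0,0,1],[0,0,0.119,0,0,0,1],[0,0,0.119,0,0,0,1],[0,0,0.119,0,0,0,1],[0,0,0,-5,-20,0,1],[0,0,0,-10,-39,0,1],[0,0,0,-10,-39,0,1],[0,0,0,-10,-39,0,1],[0,0,0,-10,-39,0,1]]';python3 -c "
from h import *
plan(548.4,-147.3,355,np.pi-0.1025)"
```

```text
clock: 5.37
eef_pos: [491.3, 194.9, 361.7]
tcp_rot: [3.135, 0.005, 3.018]
contact_force: [1.8, -0.0, -1.4]
opening: 0.294
t 5.37 pos [491.3 194.9 361.7] rot [3.135 0.005 3.018] open 0.29 F [ 1.8 -0.  -1.4] q6 -1.08
turn [ 0.007  0.005 -0.021] shift now-axes [ -98.8 -332.6    4.8] shift after-turn [ -91.8 -334.6    6.7] len 347
```

```bash
python3 -m creep '[[0.004,0.005,-0.02,-11,-39,0,1],[0,0,0,-11,-39,0,1],[0,0,0,-11,-39,0,1],[0,0,0,-11,-39,0,1],[0,0,0,-11,-39,0,1],[0,0,0,-10,-38,0,1],[0,0,0,-10,-38,0,1],[0,0,0,-10,-38,0,1],[0,0,0,-4,-15,0,1],[0,0,0,0,0,0,1]]';python3 -c "
from h import *
plan(548.4,-147.3,300,np.pi-0.1025)"
```

```text
clock: 6.2
eef_pos: [542.9, -157.0, 356.7]
tcp_rot: [3.141, -0.001, 3.036]
contact_force: [-0.3, -0.1, -1.5]
opening: 0.299
t 6.20 pos [ 542.9 -157.   356.7] rot [ 3.141e+00 -1.000e-03  3.036e+00] open 0.30 F [-0.3 -0.1 -1.5] q6 -1.75
turn [ 0.001 -0.001 -0.003] shift now-axes [-4.5 10.2 56.7] shift after-turn [-4.5 10.2 56.7] len 58
```

```bash
python3 -m creep '[[0,0,-0.003,-4.5,10,25,1],[0,0,0,0,0,25,1],[0,0,0,0,0,5,1],[0,0,0,0,0,0,1],[0,0,0,0,0,0,1]]';python3 -c "
from h import *
plan(548.4,-147.3,192,np.pi-0.1025)
t=grab_frame('top');s=grab_frame('side')
a=np.hstack([cv2.resize(t['color'][100:250,290:450,::-1],(480,450)),cv2.resize(s['color'][150:320,300:460,::-1],(320,340))[:340] if 0 else cv2.resize(s['color'][160:320,300:407+6,::-1],(318,450))])
cv2.imwrite('pics/d2.png',a)"
```

```text
clock: 6.62
eef_pos: [547.8, -147.3, 299.7]
tcp_rot: [3.14, -0.002, 3.035]
contact_force: [0.5, 0.1, -2.1]
opening: 0.297
t 6.62 pos [ 547.8 -147.3  299.7] rot [ 3.140e+00 -2.000e-03  3.035e+00] open 0.30 F [ 0.5  0.1 -2.1] q6 -1.73
turn [ 0.001 -0.002 -0.004] shift now-axes [-8.000e-01 -1.000e-01  1.077e+02] shift after-turn [ -0.6   0.  107.7] len 108
```

View pics/d2.png

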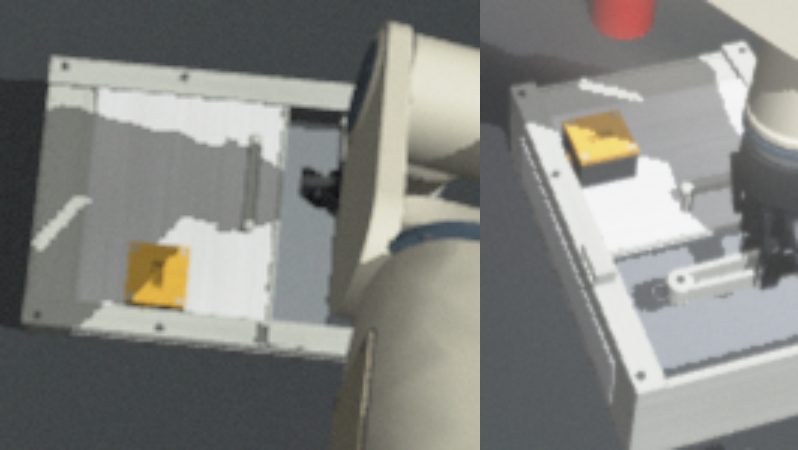

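The tongs hang over the open half, aligned with the locker, with the ring end just inside the -x rail (side crop about 650,290). I'll lower them.

```bash
python3 -m creep '[[0,-0.002,-0.004,-0.6,0,20,1],[0,0,0,0,0,20,1],[0,0,0,0,0,20,1],[0,0,0,0,0,15,1],[0,0,0,0,0,0,1],[0,0,0,0,0,0,1]]';python3 -c "
from h import *
plan(548.4,-147.3,192,np.pi-0.1025)"
```

```text
clock: 7.22
eef_pos: [553.2, -147.0, 231.8]
tcp_rot: [-3.14, 0.016, 3.042]
contact_force: [-0.6, 0.4, -0.8]
opening: 0.297
t 7.22 pos [ 553.2 -147.   231.8] rot [-3.14   0.016  3.042] open 0.30 F [-0.6  0.4 -0.8] q6 -1.74
turn [-0.001  0.016  0.002] shift now-axes [ 5.3 -0.7 39.7] shift after-turn [ 4.7 -0.8 39.8] len 40
```

```bash
python3 -m creep '[[0,0.016,0,5,-0.5,10,1],[0,0,0,0,0,12,1],[0,0,0,0,0,0,1],[0,0.004,0,1,0,8,1],[0,0,0,0,0,5,1],[0,0,0,0,0,0,1]]';python3 -c "
from h import *
plan(548.4,-147.3,190,np.pi-0.1025)"
```

```text
clock: 7.72
eef_pos: [548.6, -147.3, 198.2]
tcp_rot: [-3.139, 0.001, 3.042]
contact_force: [-0.0, -0.8, -1.2]
opening: 0.298
t 7.72 pos [ 548.6 -147.3  198.2] rot [-3.139e+00  1.000e-03  3.042e+00] open 0.30 F [-0.  -0.8 -1.2] q6 -1.73
turn [-0.002  0.001  0.003] shift now-axes [ 0.2 -0.   8.2] shift after-turn [ 0.2 -0.1  8.2] len 8
```

Lowering the last few millimetres, then opening.

```bash
python3 -m creep '[[0,0,0,0,0,5,1],[0,0,0,0,0,4,1],[0,0,0,0,0,0,1],[0,0,0,0,0,0,0.35],[0,0,0,0,0,0,0.35],[0,0,0,0,0,0,0.35],[0,0,0,0,0,0,0.35]]';python3 -c "
from h import *
plan(548.4,-147.3,300,np.pi-0.1025)"
```

```text
clock: 8.3
eef_pos: [549.3, -147.5, 188.7]
tcp_rot: [-3.139, 0.002, 3.042]
contact_force: [-0.0, 0.4, -0.8]
opening: 0.647
t 8.30 pos [ 549.3 -147.5  188.7] rot [-3.139e+00  2.000e-03  3.042e+00] open 0.65 F [-0.   0.4 -0.8] q6 -1.73
turn [-0.003  0.002  0.003] shift now-axes [   0.6   -0.2 -111.3] shift after-turn [ 9.000e-01  1.000e-01 -1.113e+02] len 111
```

```bash
python3 -m creep '[[0,0,0,0,0,-25,0.35],[0,0,0,0,0,-35,0.35],[0,0,0,0,0,-40,0.35],[0,0,0,0,0,-40,0.35],[0,0,0,0,0,-10,0.35],[0,0,0,0,0,0,0.35]]';python3 -c "
from h import *
plan(570.1,-48.4,335,np.pi-0.1025)"
```

```text
clock: 8.8
eef_pos: [548.5, -146.9, 344.7]
tcp_rot: [-3.139, -0.0, 3.042]
contact_force: [-0.4, -0.3, -0.0]
opening: 0.65
t 8.80 pos [ 548.5 -146.9  344.7] rot [-3.139 -0.     3.042] open 0.65 F [-0.4 -0.3 -0. ] q6 -1.73
turn [-0.002 -0.     0.003] shift now-axes [-11.6 100.2   9.5] shift after-turn [-11.4 100.2   9.7] len 101
```

```bash
python3 -m creep '[[0,0,0,-4,25,0,0.2],[0,0,0,-4,30,0,0.2],[0,0,0,-4,30,0,0.2],[0,0,0,0,15,5,0.2],[0,0,0,0,0,0,0.2],[0,0,0,0,0,0,0.2]]';python3 -c "
from h import *
plan(570.1,-48.4,293,np.pi-0.1025)
t=grab_frame('top');s=grab_frame('side')
crop(s,300,150,460,320,4,'d3.png')"
```

```text
clock: 9.3
eef_pos: [570.7, -45.9, 336.5]
tcp_rot: [-3.138, 0.002, 3.039]
contact_force: [0.3, 0.2, 0.1]
opening: 0.801
t 9.30 pos [570.7 -45.9 336.5] rot [-3.138e+00  2.000e-03  3.039e+00] open 0.80 F [0.3 0.2 0.1] q6 -1.55
turn [-0.003  0.002  0.   ] shift now-axes [ 0.4 -2.4 43.5] shift after-turn [ 0.3 -2.6 43.5] len 44
```

View pics/d3.png

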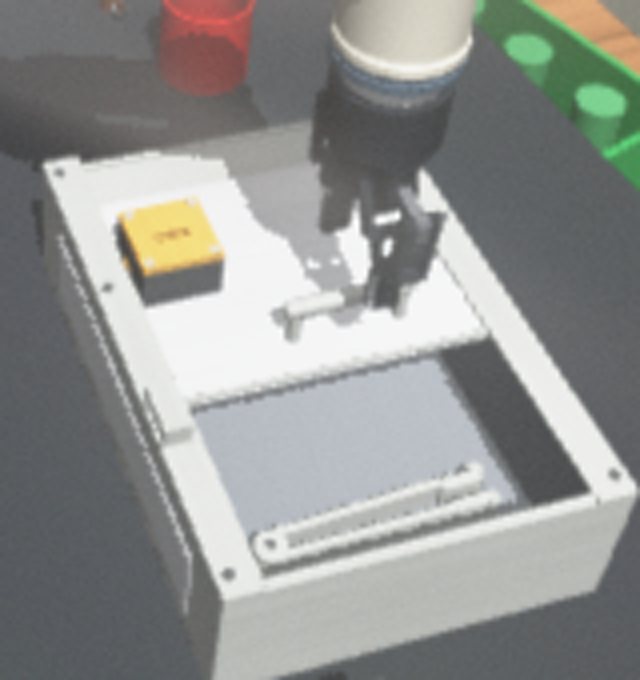

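The tongs lie flat in the bin (crop 370,510), and the open jaws straddle the pull bar (crop 370,300). I'll go down, close on it and slide the door.

```bash
python3 -m creep '[[0,0.002,0,0.4,-2.5,14,0.2],[0,0,0,0,0,14,0.2],[0,0,0,0,0,0,0.2],[0,0,0,1,0,8,0.2],[0,0,0,1,0,5,0.2],[0,0,0,0,0,0,0.2],[0,0,0,0,0,0,0.2]]';python3 -c "
from h import *
plan(570.1,-48.4,293,np.pi-0.1025)"
```

```text
clock: 9.98
eef_pos: [567.3, -54.7, 294.3]
tcp_rot: [-3.137, 0.0, 3.033]
contact_force: [0.2, -0.2, 0.3]
opening: 0.796
t 9.98 pos [567.3 -54.7 294.3] rot [-3.137  0.     3.033] open 0.80 F [ 0.2 -0.2  0.3] q6 -1.56
turn [-0.004  0.    -0.006] shift now-axes [-2.1  6.6  1.3] shift after-turn [-2.2  6.6  1.3] len 7
```

```bash
python3 -m creep '[[-0.004,0,-0.006,-2,6.5,1,0.2],[0,0,0,0,0,0,0.2],[0,0,0,0,0,0,1],[0,0,0,0,0,0,1],[0,0,0,0,0,0,1],[0,0,0,0,0,0,1],[0,0,0,0,0,0,1],[0,0,0,0,0,0,1],[0,0,0,0,0,0,1],[0,0,0,0,0,0,1]]' 30;python3 -c "
from h import *
plan(570.1,-48.4,293,np.pi-0.1025)"
```

```text
clock: 10.82
eef_pos: [571.1, -47.5, 295.2]
tcp_rot: [3.141, 0.004, 3.04]
contact_force: [0.2, 0.1, -0.1]
opening: 0.133
t 10.82 pos [571.1 -47.5 295.2] rot [3.141 0.004 3.04 ] open 0.13 F [ 0.2  0.1 -0.1] q6 -1.56
turn [0.    0.004 0.001] shift now-axes [ 0.9 -1.   2.2] shift after-turn [ 0.9 -1.   2.2] len 3
```

```bash
python3 -m creep '[[0,0,0,0,-8,0,1],[0,0,0,0,-16,0,1],[0,0,0,0,-20,0,1],[0,0,0,0,-20,0,1],[0,0,0,0,-20,0,1],[0,0,0,0,-16,0,1],[0,0,0,0,-10,0,1],[0,0,0,0,-5,0,1],[0,0,0,0,0,0,1]]';python3 -c "
from h import *
plan(556.5,-190,295,np.pi-0.1025)"
```

```text
clock: 11.57
eef_pos: [559.1, -163.3, 295.2]
tcp_rot: [3.134, 0.004, 3.039]
contact_force: [0.4, -0.1, -0.1]
opening: 0.133
t 11.57 pos [ 559.1 -163.3  295.2] rot [3.134 0.004 3.039] open 0.13 F [ 0.4 -0.1 -0.1] q6 -1.76
turn [0.008 0.004 0.   ] shift now-axes [ -0.1 -26.9  -0. ] shift after-turn [ -0.1 -26.9   0.2] len 27
```

```bash
python3 -m creep '[[0.008,0.004,0,0,-8,0,1],[0,0,0,0,-8,0,1],[0,0,0,0,-4,0,1],[0,0,0,0,-3,0,1],[0,0,0,0,-3,0,1],[0,0,0,0,-3,0,1]]';python3 -c "
from h import *
plan(556.5,-190,295,np.pi-0.1025)"
```

```text
clock: 12.07
eef_pos: [557.0, -189.3, 295.2]
tcp_rot: [3.136, 0.0, 3.039]
contact_force: [4.2, 23.8, 3.7]
opening: 0.133
t 12.07 pos [ 557.  -189.3  295.2] rot [3.136 0.    3.039] open 0.13 F [ 4.2 23.8  3.7] q6 -1.80
turn [0.006 0.    0.   ] shift now-axes [ 0.4 -0.7  0.2] shift after-turn [ 0.4 -0.7  0.2] len 1
```

```bash
python3 -m creep '[[0,0,0,0,-1,0,1],[0,0,0,0,0,0,1],[0,0,0,0,0,0,1],[0,0,0,0,0,0,0.5],[0,0,0,0,0,0,0.5],[0,0,0,0,0,0,0.5],[0,0,0,0,0,0,0.5],[0,0,0,0,0,-20,0.5],[0,0,0,0,0,-35,0.5],[0,0,0,0,0,-35,0.5]]'
python3 -c "
from h import *
plan(421.4,-338.6,340,np.pi+0.175)"
```

```text
clock: 12.9
eef_pos: [554.3, -190.2, 379.4]
tcp_rot: [3.133, -0.015, 3.04]
contact_force: [0.4, -0.2, 0.9]
opening: 0.5
t 12.90 pos [ 554.3 -190.2  379.4] rot [ 3.133 -0.015  3.04 ] open 0.50 F [ 0.4 -0.2  0.9] q6 -1.81
turn [ 0.011 -0.014 -0.276] shift now-axes [ 116.6 -161.5   39.7] shift after-turn [ 156.7 -123.    39.4] len 203
```

```bash
python3 -m creep '[[0.01,-0.014,-0.1,0,0,0,0.4],[0,0,-0.1,0,0,0,0.4],[0,0,-0.076,0,0,0,0.4],[0,0,0,26,-20,0,0.4],[0,0,0,32,-25,0,0.4],[0,0,0,32,-25,0,0.4],[0,0,0,32,-25,0,0.4],[0,0,0,20,-16,0,0.4],[0,0,0,8,-6,5,0.4],[0,0,0,0,0,0,0.4]]'
python3 -c "
from h import *
plan(421.4,-338.6,345,np.pi+0.175)"
```

```text
clock: 13.73
eef_pos: [427.0, -339.0, 383.8]
tcp_rot: [-3.13, 0.015, -2.949]
contact_force: [-0.8, -0.0, 0.8]
opening: 0.603
t 13.73 pos [ 427.  -339.   383.8] rot [-3.13   0.015 -2.949] open 0.60 F [-0.8 -0.   0.8] q6 -2.44
turn [-0.012  0.015  0.018] shift now-axes [ 6.   1.9 38.7] shift after-turn [ 5.4  1.4 38.8] len 39
```

Before the key grasp I check the shut door and lock position (and the key) from this hover.

```bash
python3 -m creep '[[-0.012,0.015,0.018,6,2,15,0.4],[0,0,0,0,0,10,0.4],[0,0,0,0,0,0,0.4],[0,0,0,0,0,0,0.4]]'
python3 -c "
from h import *
plan(421.4,-338.6,276,np.pi+0.175)
t=grab_frame('top');s=grab_frame('side')
crop(t,290,110,450,230,5,'d4.png'); crop(s,300,165,460,320,5,'d5.png'); crop(s,350,260,450,390,5,'d6.png')"
```

```text
clock: 14.07
eef_pos: [422.1, -336.2, 355.5]
tcp_rot: [3.139, -0.002, -2.968]
contact_force: [0.6, 0.7, -0.3]
opening: 0.603
t 14.07 pos [ 422.1 -336.2  355.5] rot [ 3.139e+00 -2.000e-03 -2.968e+00] open 0.60 F [ 0.6  0.7 -0.3] q6 -2.42
turn [ 0.003 -0.002 -0.002] shift now-axes [ 1.  -2.5 79.5] shift after-turn [ 1.1 -2.3 79.5] len 80
```

View pics/d4.png

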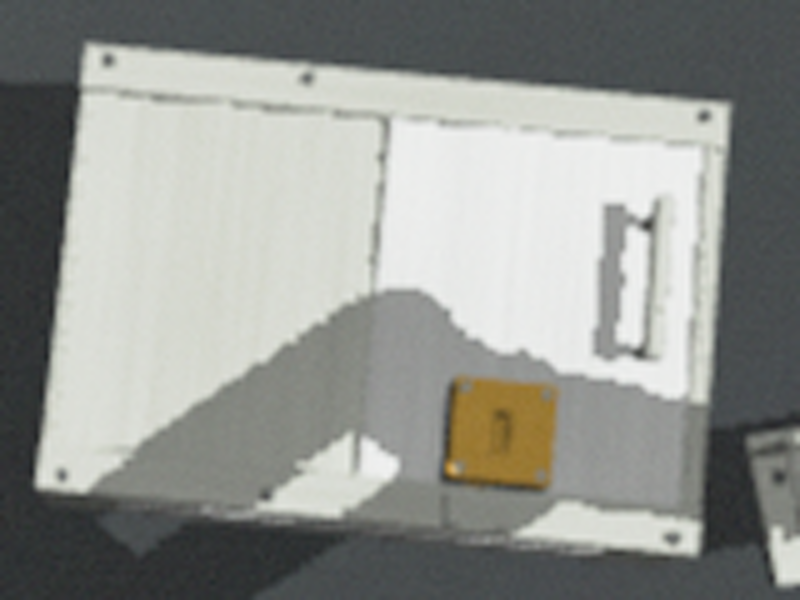

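View pics/d5.png

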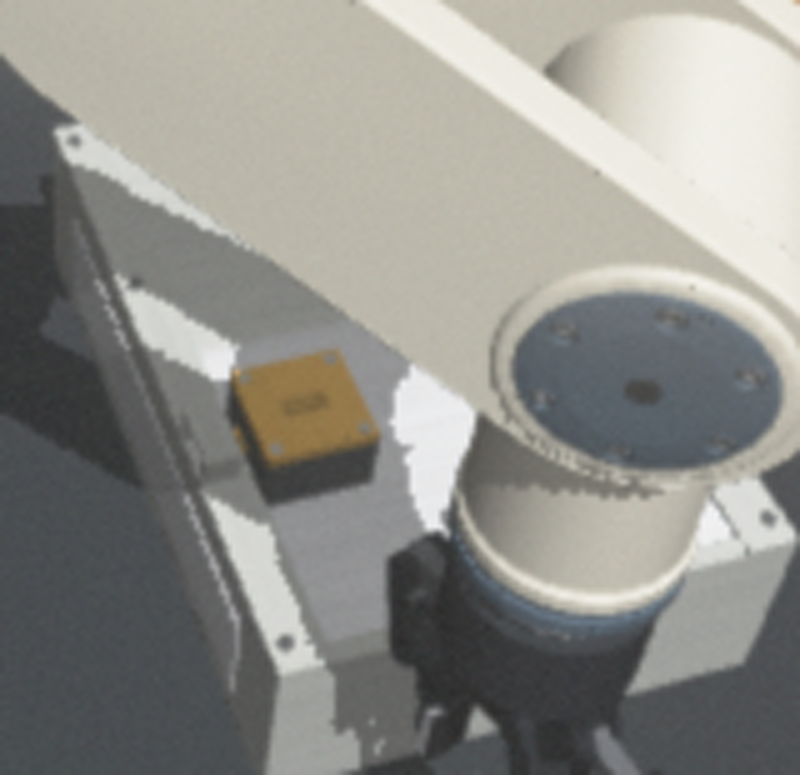

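View pics/d6.png

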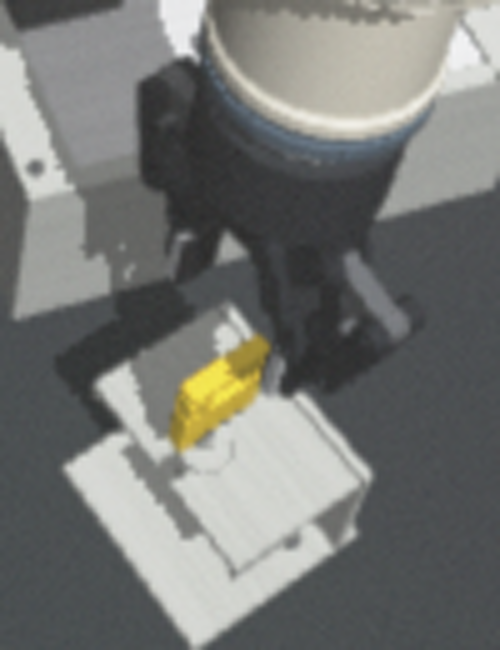

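```bash
cat > m4.py <<'E'
from h import *
t=grab_frame("top"); s=grab_frame("side")
L=np.array([553.4,-30.2,0]); yaw=-0.1025; R=Ro.from_euler('z',yaw).as_matrix(); loc=lambda p:R.T@(p-L)
c=lambda x0,y0,k,l:[(x0+(a+.5)/k-.5,y0+(b+.5)/k-.5) for a,b in l]
T=c(290,110,5,[(548,394),(540,473),(456,467),(465,385),(502,430)]); S=c(300,165,5,[(364,429),(277,447),(246,377),(330,357),(305,402)])
T=c(290,110,5,[(465,385),(548,394),(540,473),(456,467),(502,430)])
S=c(300,165,5,[(330,357),(364,429),(277,447),(246,377),(305,402)])
P=[]
for a,b in zip(T,S):
    p,e=tri(t,a,s,b);P.append(p);print(p.round(1),np.round(e,1),plane(t,a,149).round(1),plane(s,b,149).round(1),loc(plane(t,a,149)).round(1))
P=np.array(P[:4]); print(P.mean(0),[np.linalg.norm(P[i]-P[(i+1)%4]).round(1) for i in range(4)])
d=P[0]-P[1]+P[3]-P[2]; print(np.arctan2(-d[0],d[1]))
print(np.mean([plane(t,a,149) for a in T[:4]],0),np.mean([plane(s,a,149) for a in S[:4]],0))
E
python3 m4.py
python3 -m creep '[[0.003,-0.002,-0.002,1,-2.5,15,0.4],[0,0,0,0,0,0,0.4],[0,0,0,0,0,15,0.4],[0,0,0,0,0,0,0.4],[0,0,0,0,0,0,0.4]]'
python3 -c "
from h import *
plan(421.4,-338.6,276,np.pi+0.175)"
```

```text
[491.3 -72.5 149.7] [0.2 0.2] [491.7 -72.6 149. ] [491.4 -71.9 149. ] [-57.1 -48.5 149. ]
[ 485.9 -121.1  148.6] [0.4 0.4] [ 486.2 -121.1  149. ] [ 485.3 -121.2  149. ] [-57.5 -97.3 149. ]
[ 439.3 -115.2  149.2] [0.2 0.2] [ 439.5 -115.3  149. ] [ 439.2 -115.   149. ] [-104.6  -96.3  149. ]
[444.1 -66.9 148.1] [0.9 0.9] [443.1 -66.4 149. ] [444.6 -67.7 149. ] [-106.   -47.3  149. ]
[465.3 -93.9 148.7] [0.3 0.3] [464.9 -93.7 149. ] [465.5 -94.2 149. ] [-81.5 -72.2 149. ]
[465.14875122 -93.88141848 148.90064972] [np.float64(48.9), np.float64(46.9), np.float64(48.6), np.float64(47.6)]
-0.10530535627247097
[465.12920961 -93.86652208 149.        ] [465.12120125 -93.95677987 149.        ]
clock: 14.68
eef_pos: [423.9, -339.2, 329.5]
tcp_rot: [-3.136, 0.005, -2.964]
contact_force: [-0.2, -0.3, 0.4]
opening: 0.602
t 14.68 pos [ 423.9 -339.2  329.5] rot [-3.136  0.005 -2.964] open 0.60 F [-0.2 -0.3  0.4] q6 -2.43
turn [-0.005  0.005  0.002] shift now-axes [ 2.6  1.3 53.5] shift after-turn [ 2.3  1.1 53.5] len 54
```

```bash
python3 -m creep '[[-0.005,0.005,0.002,2.5,1.2,15,0.5],[0,0,0,0,0,0,0.5],[0,0,0,0.5,0,12,0.5],[0,0,0,0,0,0,0.5],[0,0,0,0.5,0,10,0.5],[0,0,0,0,0,0,0.5],[0,0,0,0,0,0,0.5]]'
python3 -c "
from h import *
plan(421.4,-338.6,276,np.pi+0.175)"
```

```text
clock: 15.27
eef_pos: [421.0, -339.2, 293.5]
tcp_rot: [-3.139, 0.002, -2.967]
contact_force: [-0.0, -0.7, 0.5]
opening: 0.501
t 15.27 pos [ 421.  -339.2  293.5] rot [-3.139e+00  2.000e-03 -2.967e+00] open 0.50 F [-0.  -0.7  0.5] q6 -2.43
turn [-0.002  0.002 -0.   ] shift now-axes [-0.5  0.6 17.5] shift after-turn [-0.5  0.5 17.5] len 18
```

```bash
python3 -m creep '[[0,0.002,0,-0.5,0.6,9,0.5],[0,0,0,0,0,7,0.5],[0,0,0,0,0,0,0.5],[0,0,0,0,0,0,0.5]]'
python3 -c "
from h import *
plan(421.4,-338.6,276,np.pi+0.175)"
```

```text
clock: 15.6
eef_pos: [421.6, -338.7, 276.6]
tcp_rot: [-3.139, 0.0, -2.967]
contact_force: [-1.0, 0.0, -0.1]
opening: 0.499
t 15.60 pos [ 421.6 -338.7  276.6] rot [-3.139  0.    -2.967] open 0.50 F [-1.   0.  -0.1] q6 -2.42
turn [-0.003  0.    -0.   ] shift now-axes [0.2 0.1 0.6] shift after-turn [0.2 0.1 0.6] len 1
```

```bash
python3 -m creep '[[0,0,0,0,0,0,1],[0,0,0,0,0,0,1],[0,0,0,0,0,0,1],[0,0,0,0,0,0,1],[0,0,0,0,0,0,1],[0,0,0,0,0,0,1],[0,0,0,0,0,0,1],[0,0,0,0,0,0,1]]' 70
python3 -c "
from h import *
plan(421.4,-338.6,276,np.pi+0.175); print(sense()['wrist_torque'].round(2))"
```

```text
clock: 16.27
eef_pos: [421.8, -338.8, 277.1]
tcp_rot: [-3.138, 0.001, -2.967]
contact_force: [0.6, -0.4, -1.2]
opening: 0.108
t 16.27 pos [ 421.8 -338.8  277.1] rot [-3.138e+00  1.000e-03 -2.967e+00] open 0.11 F [ 0.6 -0.4 -1.2] q6 -2.42
turn [-0.004  0.001 -0.   ] shift now-axes [0.4 0.2 1.1] shift after-turn [0.4 0.2 1.1] len 1
[0.   0.08 0.02]
```

```bash
python3 -m creep '[[0,0,0,0,0,-8,1],[0,0,0,0,0,-8,1],[0,0,0,0,0,-10,1],[0,0,0,0,0,-14,1],[0,0,0,0,0,-20,1],[0,0,0,0,0,-25,1],[0,0,0,0,0,-25,1],[0,0,0,0,0,-10,1],[0,0,0,0,0,0,1]]'
python3 -c "
from h import *
plan(465.1,-93.9,395,np.pi-0.104)"
```

```text
clock: 17.02
eef_pos: [421.1, -338.0, 408.5]
tcp_rot: [-3.137, 0.002, -2.967]
contact_force: [-0.2, 0.4, -0.4]
opening: 0.106
t 17.02 pos [ 421.1 -338.   408.5] rot [-3.137e+00  2.000e-03 -2.967e+00] open 0.11 F [-0.2  0.4 -0.4] q6 -2.42
turn [-0.004  0.002  0.279] shift now-axes [-85.7 232.7  12.6] shift after-turn [-18.4 247.3  13.5] len 248
```

```bash
python3 -m creep '[[-0.004,0.002,0.095,0,0,0,1],[0,0,0.095,0,0,0,1],[0,0,0.09,0,0,0,1],[0,0,0,-2,22,0,1],[0,0,0,-3,36,0,1],[0,0,0,-3,38,0,1],[0,0,0,-3,38,0,1],[0,0,0,-3,38,0,1],[0,0,0,-2,30,0,1],[0,0,0,-2,18,0,1]]'
python3 -c "
from h import *
plan(465.1,-93.9,390,np.pi-0.104)"
```

```text
clock: 17.85
eef_pos: [463.5, -116.4, 401.7]
tcp_rot: [-3.14, -0.003, 3.013]
contact_force: [0.8, -1.1, -0.1]
opening: 0.105
t 17.85 pos [ 463.5 -116.4  401.7] rot [-3.140e+00 -3.000e-03  3.013e+00] open 0.10 F [ 0.8 -1.1 -0.1] q6 -1.69
turn [-0.002 -0.003 -0.024] shift now-axes [ 1.2 22.6 11.7] shift after-turn [ 0.7 22.6 11.7] len 25
```

```bash
python3 -m creep '[[-0.002,-0.003,-0.024,1,20,6,1],[0,0,0,0,0,0,1],[0,0,0,0,0,0,1]]'
python3 -c "
from h import *
plan(465.1,-93.9,390,np.pi-0.104)"
```

```text
clock: 18.1
eef_pos: [464.6, -91.3, 393.1]
tcp_rot: [3.14, -0.003, 3.043]
contact_force: [-0.5, -0.2, 0.1]
opening: 0.108
t 18.10 pos [464.6 -91.3 393.1] rot [ 3.140e+00 -3.000e-03  3.043e+00] open 0.11 F [-0.5 -0.2  0.1] q6 -1.67
turn [ 0.002 -0.003  0.006] shift now-axes [-0.7 -2.5  3.1] shift after-turn [-0.7 -2.5  3.1] len 4
```

```bash
python3 -m creep '[[0.002,-0.003,0.006,-0.7,-2.5,0,1],[0,0,0,0,0,0,1],[0,0,0,0,0,0,1]]'
python3 -c "
from h import *
plan(465.1,-93.9,390,np.pi-0.104)
t=grab_frame('top');s=grab_frame('side')
a=np.hstack([cv2.resize(t['color'][165:225,360:420,::-1],(360,360),interpolation=2),cv2.resize(s['color'][200:270,330:400,::-1],(420,420),interpolation=2)[:360]]);cv2.imwrite('pics/d7.png',a)
crop(s,325,190,405,280,7,'d8.png')
p=np.array([465.1,-93.9,390]);
for z in (390-155+35,390-155-41,390-155-65,149): print(z,proj(t,[465.1,-93.9,z]).round(1),proj(s,[465.1,-93.9,z]).round(1))
"
```

```text
clock: 18.35
eef_pos: [464.6, -95.4, 391.9]
tcp_rot: [-3.141, -0.002, 3.036]
contact_force: [-0.5, 0.1, 0.4]
opening: 0.107
t 18.35 pos [464.6 -95.4 391.9] rot [-3.141e+00 -2.000e-03  3.036e+00] open 0.11 F [-0.5  0.1  0.4] q6 -1.67
turn [-0.001 -0.002 -0.002] shift now-axes [-0.3  1.5  1.9] shift after-turn [-0.3  1.5  1.9] len 2
270 [397.6 189.4] [364.7 212.1]
194 [392.7 193.4] [361.9 233.4]
170 [391.2 194.6] [361.1 239.7]
149 [390.1 195.5] [360.4 245. ]
```

View pics/d7.png

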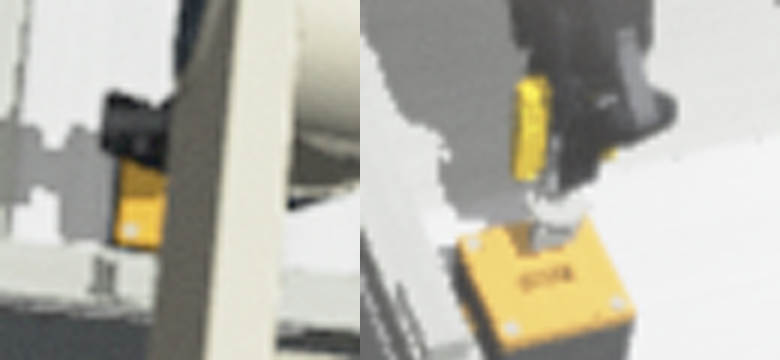

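View pics/d8.png

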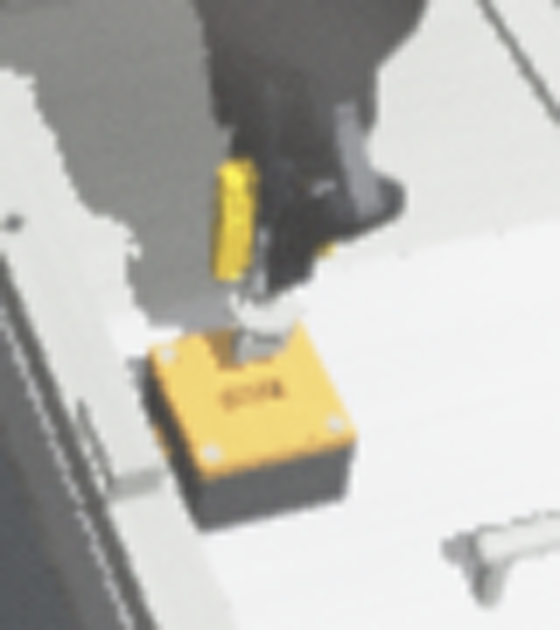

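The side crop shows the bit at about (257,357), directly over the keyway at (252,397), which matches the projected positions to within about 1 px. I'll trim the pose and descend.

```bash
python3 -m creep '[[-0.001,-0.002,-0.002,-0.3,1.5,6,1],[0,0,0,0,0,0,1],[0,0,0,0,0,6,1],[0,0,0,0,0,0,1],[0,0,0,0,0,0,1]]'
python3 -c "
from h import *
plan(465.1,-93.9,372,np.pi-0.104)"
```

```text
clock: 18.87
eef_pos: [465.1, -95.4, 378.9]
tcp_rot: [-3.141, 0.002, 3.035]
contact_force: [0.1, -0.4, -0.2]
opening: 0.108
t 18.87 pos [465.1 -95.4 378.9] rot [-3.141e+00  2.000e-03  3.035e+00] open 0.11 F [ 0.1 -0.4 -0.2] q6 -1.67
turn [-0.     0.002 -0.003] shift now-axes [0.1 1.5 6.9] shift after-turn [0.1 1.5 6.9] len 7
```

```bash
python3 -m creep '[[0,0.002,-0.003,0,1.7,3,1],[0,0,0,0,0,0,1],[0,0,0,0,0,0,1]]'
python3 -c "
from h import *
plan(465.1,-93.9,372,np.pi-0.104)"
```

```text
clock: 19.12
eef_pos: [465.3, -93.5, 375.4]
tcp_rot: [-3.142, -0.001, 3.038]
contact_force: [0.5, -0.8, -0.1]
opening: 0.105
t 19.12 pos [465.3 -93.5 375.4] rot [-3.142e+00 -1.000e-03  3.038e+00] open 0.11 F [ 0.5 -0.8 -0.1] q6 -1.67
turn [-0.    -0.001  0.001] shift now-axes [ 0.1 -0.5  3.4] shift after-turn [ 0.1 -0.5  3.4] len 3
```

```bash
python3 -m creep '[[0,0,0,0,-0.4,3,1],[0,0,0,0,0,2,1],[0,0,0,0,0,2,1],[0,0,0,0,0,0,1]]'
python3 -c "
from h import *
plan(465.1,-93.9,346,np.pi-0.104);print(sense()['wrist_torque'].round(2))
s=grab_frame('side');crop(s,325,190,405,280,7,'d9.png')"
```

```text
clock: 19.45
eef_pos: [465.3, -93.7, 367.9]
tcp_rot: [-3.141, -0.001, 3.039]
contact_force: [0.6, -0.2, -0.7]
opening: 0.106
t 19.45 pos [465.3 -93.7 367.9] rot [-3.141e+00 -1.000e-03  3.039e+00] open 0.11 F [ 0.6 -0.2 -0.7] q6 -1.67
turn [-0.    -0.001  0.001] shift now-axes [ 0.2 -0.2 21.9] shift after-turn [ 0.2 -0.2 21.9] len 22
[-0.    0.04  0.05]
```

View pics/d9.png

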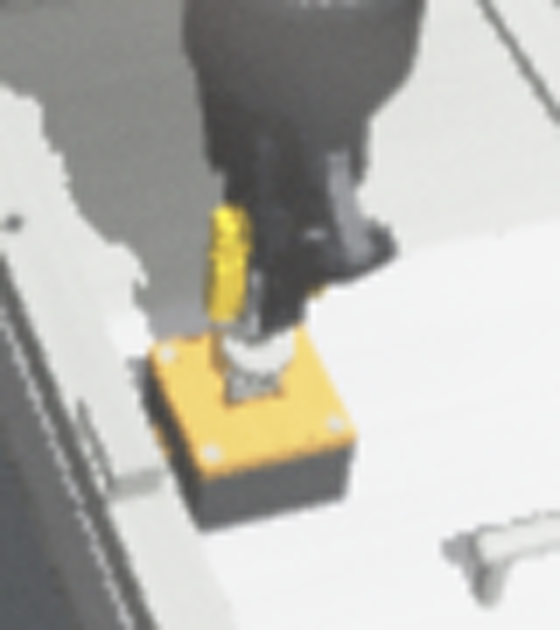

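The bit tip is entering the slot (crop 252,397) and the contact force is close to zero. I'll continue down slowly.

```bash
python3 -m creep '[[0,0,0,0,0,2,1],[0,0,0,0,0,2,1],[0,0,0,0,0,2,1]]'
python3 -c "
from h import *
plan(465.1,-93.9,346,np.pi-0.104);print(sense()['wrist_torque'].round(2))"
```

```text
clock: 19.75
eef_pos: [465.6, -93.8, 362.0]
tcp_rot: [-3.141, 0.0, 3.039]
contact_force: [0.5, 0.5, -0.7]
opening: 0.106
t 19.75 pos [465.6 -93.8 362. ] rot [-3.141  0.     3.039] open 0.11 F [ 0.5  0.5 -0.7] q6 -1.67
turn [-0.     0.     0.001] shift now-axes [ 0.5 -0.1 16. ] shift after-turn [ 0.5 -0.1 16. ] len 16
[ 0.02 -0.01 -0.  ]
```

```bash
python3 -m creep '[[0,0,0,0.4,0,2,1],[0,0,0,0,0,2,1],[0,0,0,0,0,2,1],[0,0,0,0,0,2,1],[0,0,0,0,0,2,1],[0,0,0,0,0,2,1]]'
python3 -c "
from h import *
plan(465.1,-93.9,346,np.pi-0.104);print(sense()['wrist_torque'].round(2))"
```

```text
clock: 20.25
eef_pos: [465.1, -93.8, 348.6]
tcp_rot: [-3.141, 0.0, 3.039]
contact_force: [-0.4, -0.4, -0.3]
opening: 0.105
t 20.25 pos [465.1 -93.8 348.6] rot [-3.141  0.     3.039] open 0.10 F [-0.4 -0.4 -0.3] q6 -1.67
turn [-0.     0.     0.001] shift now-axes [-0.1 -0.1  2.6] shift after-turn [-0.1 -0.1  2.6] len 3
[ 0.01 -0.03  0.05]
```

```bash
python3 -m creep '[[0,0,0,0,0,1.5,1],[0,0,0,0,0,1,1],[0,0,0,0,0,1,1],[0,0,0,0,0,0.5,1]]'
python3 -c "
from h import *
plan(465.1,-93.9,346,np.pi-0.104);print(sense()['wrist_torque'].round(2))
s=grab_frame('side');crop(s,325,190,405,280,7,'d10.png')"
```

```text
clock: 20.58
eef_pos: [465.2, -93.8, 345.5]
tcp_rot: [-3.141, -0.0, 3.039]
contact_force: [-2.2, 1.1, 3.6]
opening: 0.105
t 20.58 pos [465.2 -93.8 345.5] rot [-3.141 -0.     3.039] open 0.10 F [-2.2  1.1  3.6] q6 -1.67
turn [-0.    -0.     0.001] shift now-axes [ 0.1 -0.1 -0.5] shift after-turn [ 0.1 -0.1 -0.5] len 1
[0.11 0.44 0.02]
```

View pics/d10.png

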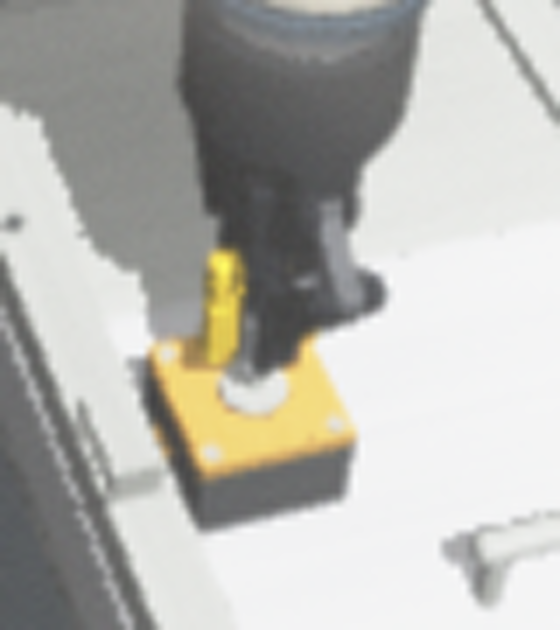

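The collar (crop 253,393) sits on the brass and an upward reaction has appeared. Now I turn clockwise, which is positive about the tool z.

```bash
python3 -m creep '[[0,0,0,0,0,0.5,1],[0,0,0,0,0,0,1],[0,0,0.08,0,0,0,1],[0,0,0.1,0,0,0,1],[0,0,0.1,0,0,0,1],[0,0,0.1,0,0,0,1],[0,0,0.1,0,0,0,1],[0,0,0.1,0,0,0,1]]'
python3 -c "
from h import *
plan(465.2,-93.8,345.5,3.039-1.4);print(sense()['wrist_torque'].round(2))"
```

```text
clock: 21.3
eef_pos: [465.3, -93.8, 345.8]
tcp_rot: [3.141, 0.001, 2.437]
contact_force: [-1.2, -1.4, 1.1]
opening: 0.107
t 21.30 pos [465.3 -93.8 345.8] rot [3.141e+00 1.000e-03 2.437e+00] open 0.11 F [-1.2 -1.4  1.1] q6 -1.07
turn [0.001 0.001 0.798] shift now-axes [ 0.1 -0.1  0.3] shift after-turn [-0.  -0.1  0.3] len 0
[-0.08  0.16  0.14]
```

```bash
python3 -m creep '[[0,0,0.1,0,0,0,1],[0,0,0.1,0,0,0,1],[0,0,0.1,0,0,0,1],[0,0,0.1,0,0,0,1],[0,0,0.1,0,0,0,1],[0,0,0.1,0,0,0,1]]'
python3 -c "
from h import *
plan(465.2,-93.8,345.5,3.039-1.4);print(sense()['wrist_torque'].round(2))"
```

```text
clock: 21.8
eef_pos: [465.0, -94.0, 345.8]
tcp_rot: [-3.141, 0.001, 1.808]
contact_force: [-1.4, 0.6, 1.1]
opening: 0.105
t 21.80 pos [465.  -94.  345.8] rot [-3.141e+00  1.000e-03  1.808e+00] open 0.11 F [-1.4  0.6  1.1] q6 -0.44
turn [-0.001  0.001  0.169] shift now-axes [0.1 0.2 0.3] shift after-turn [0.2 0.2 0.3] len 0
[-0.01  0.17  0.12]
```

```bash
python3 -m creep '[[0,0,0.06,0,0,0,1],[0,0,0.06,0,0,0,1],[0,0,0.05,0,0,0,1],[0,0,0.03,0,0,0,1],[0,0,0,0,0,0,1]]'
python3 -c "
from h import *
plan(465.2,-93.8,345.5,3.039-1.4);print(sense()['wrist_torque'].round(2))"
```

```text
clock: 22.22
eef_pos: [464.9, -94.0, 345.8]
tcp_rot: [-3.141, 0.002, 1.592]
contact_force: [0.4, 0.4, 0.6]
opening: 0.103
t 22.22 pos [464.9 -94.  345.8] rot [-3.141e+00  2.000e-03  1.592e+00] open 0.10 F [0.4 0.4 0.6] q6 -0.22
turn [-0.001  0.002 -0.047] shift now-axes [0.2 0.3 0.3] shift after-turn [0.1 0.3 0.3] len 0
[0.18 0.12 0.28]
```

```bash
python3 -m creep '[[0,0,0.04,0,0,0,1],[0,0,0.04,0,0,0,1],[0,0,0,0,0,0,1]]'
python3 -c "
from h import *
plan(465.2,-93.8,345.5,3.039);print(sense()['wrist_torque'].round(2))
s=grab_frame('side');crop(s,325,190,405,280,7,'d11.png')
t=grab_frame('top');crop(t,360,170,430,240,8,'d12.png')"
```

```text
clock: 22.47
eef_pos: [464.9, -93.8, 345.8]
tcp_rot: [-3.141, 0.002, 1.515]
contact_force: [0.1, 0.9, 1.3]
opening: 0.101
t 22.47 pos [464.9 -93.8 345.8] rot [-3.141e+00  2.000e-03  1.515e+00] open 0.10 F [0.1 0.9 1.3] q6 -0.14
turn [-3.000e-03  1.000e-03 -1.524e+00] shift now-axes [0.  0.3 0.3] shift after-turn [-0.3  0.1  0.3] len 0
[0.19 0.1  0.74]
```

View pics/d11.png

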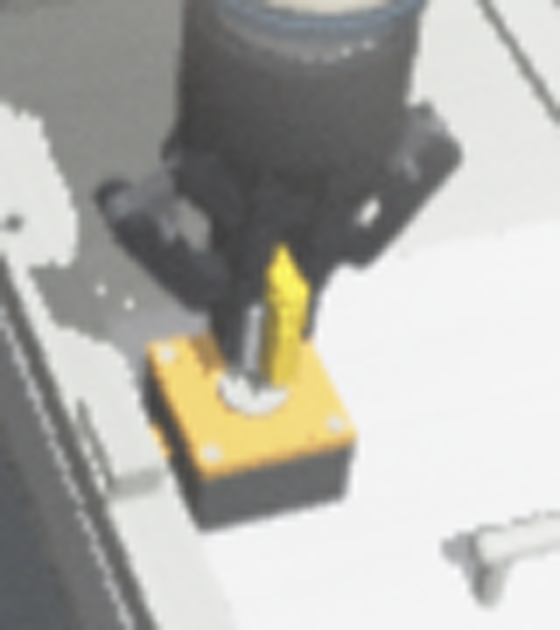

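View pics/d12.png

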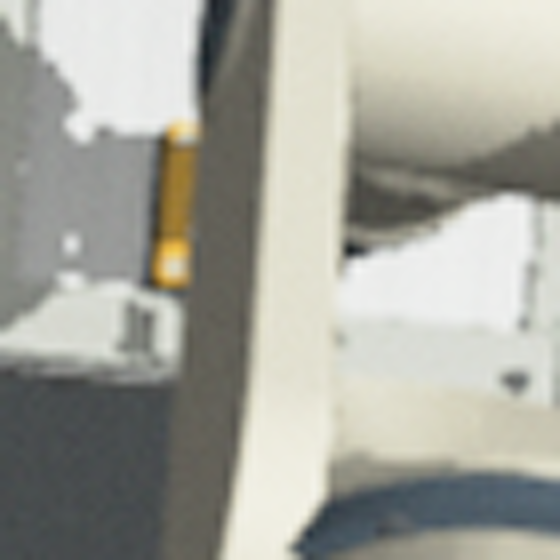

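Torque has risen to 0.74 N m, so it is at the stop. Turning back home.

```bash
python3 -m creep '[[0,0,-0.08,0,0,0,1],[0,0,-0.1,0,0,0,1],[0,0,-0.1,0,0,0,1],[0,0,-0.1,0,0,0,1],[0,0,-0.1,0,0,0,1],[0,0,-0.1,0,0,0,1],[0,0,-0.1,0,0,0,1],[0,0,-0.1,0,0,0,1],[0,0,-0.1,0,0,0,1],[0,0,-0.1,0,0,0,1]]'
python3 -c "
from h import *
plan(465.2,-93.8,345.5,3.039);print(sense()['wrist_torque'].round(2))"
```

```text
clock: 23.4
eef_pos: [465.2, -94.1, 345.6]
tcp_rot: [3.141, 0.0, 2.55]
contact_force: [-0.8, -0.3, -0.1]
opening: 0.105
t 23.40 pos [465.2 -94.1 345.6] rot [3.141 0.    2.55 ] open 0.10 F [-0.8 -0.3 -0.1] q6 -1.18
turn [ 0.     0.    -0.489] shift now-axes [0.2 0.2 0.1] shift after-turn [0.  0.3 0.1] len 0
[ 0.13  0.08 -0.13]
```

```bash
python3 -m creep '[[0,0,-0.1,0,0,0,1],[0,0,-0.1,0,0,0,1],[0,0,-0.1,0,0,0,1],[0,0,-0.08,0,0,0,1],[0,0,-0.05,0,0,0,1],[0,0,0,0,0,0,1]]'
python3 -c "
from h import *
plan(465.2,-93.8,345.5,3.039);print(sense()['wrist_torque'].round(2))
s=grab_frame('side');crop(s,325,190,405,280,7,'d13.png')"
```

```text
clock: 23.9
eef_pos: [465.4, -94.1, 345.6]
tcp_rot: [3.139, 0.001, 3.013]
contact_force: [-1.0, -0.2, 0.8]
opening: 0.109
t 23.90 pos [465.4 -94.1 345.6] rot [3.139e+00 1.000e-03 3.013e+00] open 0.11 F [-1.  -0.2  0.8] q6 -1.65
turn [ 0.002  0.001 -0.026] shift now-axes [0.2 0.2 0.1] shift after-turn [0.2 0.3 0.1] len 0
[-0.01  0.09 -0.06]
```

View pics/d13.png

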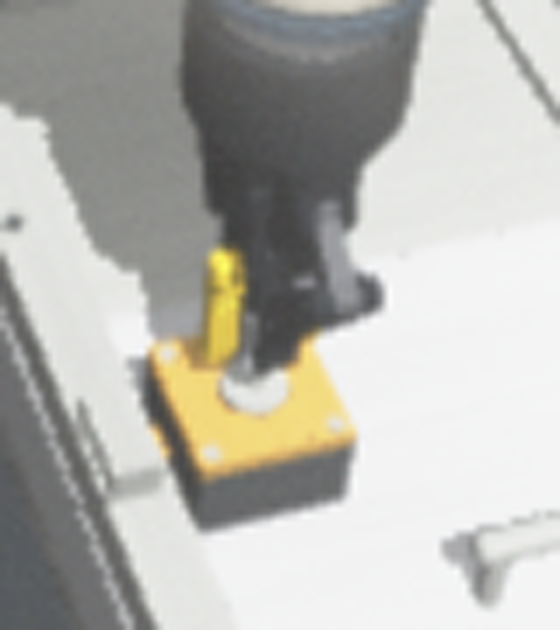

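```bash
python3 -m creep '[[0.002,0.001,-0.028,0,0,0,1],[0,0,0,0,0,0,1],[0,0,0,0,0,-2,1],[0,0,0,0,0,-2,1],[0,0,0,0,0,-1,1]]'
python3 -c "
from h import *
plan(465.2,-93.8,375,3.039);print(sense()['wrist_torque'].round(2))"
```

```text
clock: 24.37
eef_pos: [465.3, -93.9, 350.3]
tcp_rot: [3.14, -0.001, 3.031]
contact_force: [0.3, 0.8, -1.7]
opening: 0.108
t 24.37 pos [465.3 -93.9 350.3] rot [ 3.140e+00 -1.000e-03  3.031e+00] open 0.11 F [ 0.3  0.8 -1.7] q6 -1.66
turn [ 0.001 -0.001 -0.008] shift now-axes [  0.1   0.1 -24.7] shift after-turn [  0.1   0.1 -24.7] len 25
[ 0.14 -0.07  0.01]
```

```bash
python3 -m creep '[[0.001,-0.001,-0.01,0,0,-2,1],[0,0,0,0,0,-2,1],[0,0,0,0,0,-2,1]]'
python3 -c "
from h import *
plan(465.2,-93.8,375,3.039);print(sense()['wrist_torque'].round(2))
s=grab_frame('side');crop(s,325,190,405,280,7,'d14.png')"
```

```text
clock: 24.62
eef_pos: [465.1, -93.8, 356.6]
tcp_rot: [3.141, -0.0, 3.04]
contact_force: [-0.0, 0.4, -1.5]
opening: 0.105
t 24.62 pos [465.1 -93.8 356.6] rot [ 3.141 -0.     3.04 ] open 0.11 F [-0.   0.4 -1.5] q6 -1.67
turn [ 0.001 -0.     0.001] shift now-axes [ -0.1  -0.  -18.4] shift after-turn [ -0.1  -0.  -18.4] len 18
[ 0.08 -0.03  0.02]
```

View pics/d14.png

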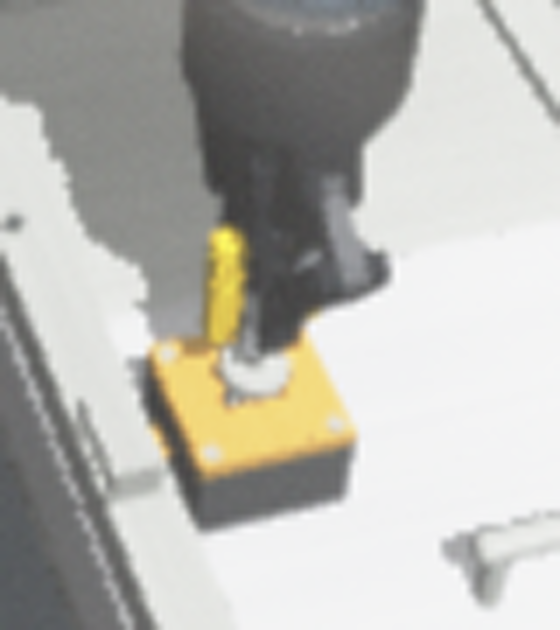

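The collar has risen with the gripper (crop y 393 to 372), so the key is coming out freely. I'll continue straight up.

```bash
python3 -m creep '[[0,0,0,0,0,-4,1],[0,0,0,0,0,-5,1],[0,0,0,0,0,-6,1],[0,0,0,0,0,-8,1],[0,0,0,0,0,-10,1],[0,0,0,0,0,-10,1],[0,0,0,0,0,0,1],[0,0,0,0,0,0,1]]'
python3 -c "
from h import *
plan(421.8,-338.8,390,-2.967)"
```

```text
clock: 25.33
eef_pos: [465.6, -94.2, 406.8]
tcp_rot: [-3.141, 0.004, 3.04]
contact_force: [-0.2, -0.2, -0.2]
opening: 0.105
t 25.33 pos [465.6 -94.2 406.8] rot [-3.141  0.004  3.04 ] open 0.10 F [-0.2 -0.2 -0.2] q6 -1.67
turn [-0.001  0.004 -0.276] shift now-axes [  18.9 -247.7   16.9] shift after-turn [  85.7 -233.2   16.8] len 249
```

```bash
python3 -m creep '[[0,0,0,1,-20,0,1],[0,0,0,3,-35,0,1],[0,0,0,3,-36,0,1],[0,0,0,3,-36,0,1],[0,0,0,3,-36,0,1],[0,0,0,3,-36,0,1],[0,0,0,2,-20,0,1],[0,0,0,0,-8,0,1],[0,0,0,0,0,0,1],[0,0,0,0,0,0,1]]'
python3 -c "
from h import *
plan(421.8,-338.8,390,-2.967)
t=grab_frame('top');crop(t,370,170,450,230,9,'e1.png')
s=grab_frame('side');crop(s,320,190,400,290,6,'e2.png')"
```

```text
clock: 26.17
eef_pos: [422.7, -327.0, 405.9]
tcp_rot: [3.141, 0.005, 3.043]
contact_force: [0.1, 1.4, 0.5]
opening: 0.106
t 26.17 pos [ 422.7 -327.   405.9] rot [3.141 0.005 3.043] open 0.11 F [0.1 1.4 0.5] q6 -2.14
turn [-0.     0.005 -0.273] shift now-axes [ -0.2 -11.8  15.9] shift after-turn [  2.9 -11.5  15.9] len 20
```

View pics/e1.png

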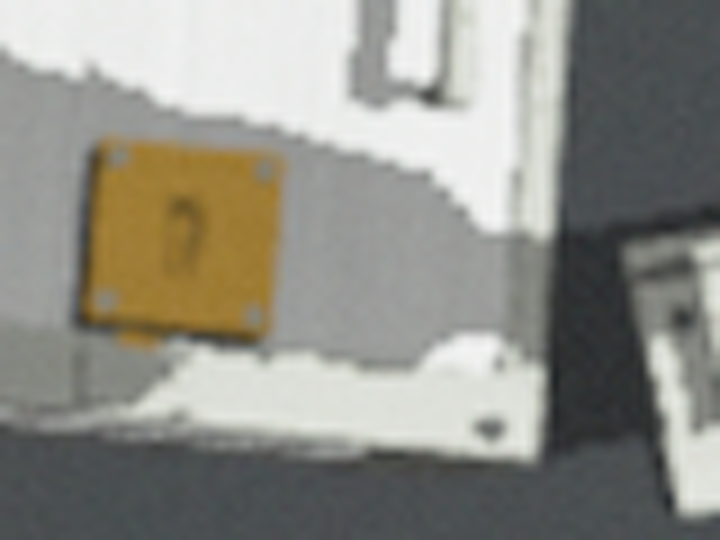

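View pics/e2.png

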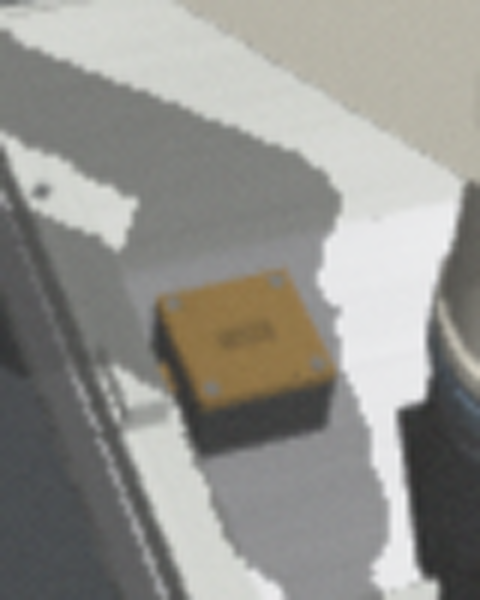

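```bash
python3 -c "
import cv2
a=cv2.imread('pics/d4.png')[300:570,400:760];cv2.imwrite('pics/e3.png',cv2.resize(a,None,fx=2,fy=2))"
python3 -m creep '[[0,0.005,-0.095,0,-6,5,1],[0,0,-0.095,0,-6,5,1],[0,0,-0.083,0,0,0,1],[0,0,0,0,0,0,1],[0,0,0,0,0,0,1]]'
python3 -c "
from h import *
plan(421.8,-338.8,320,-2.967)"
```

```text
clock: 26.68
eef_pos: [424.5, -331.8, 395.9]
tcp_rot: [3.14, 0.001, -2.949]
contact_force: [0.6, 1.4, -0.4]
opening: 0.105
t 26.68 pos [ 424.5 -331.8  395.9] rot [ 3.140e+00  1.000e-03 -2.949e+00] open 0.10 F [ 0.6  1.4 -0.4] q6 -2.43
turn [0.002 0.001 0.018] shift now-axes [ 4.  -6.4 75.9] shift after-turn [ 3.8 -6.4 75.9] len 76
```

View pics/e3.png

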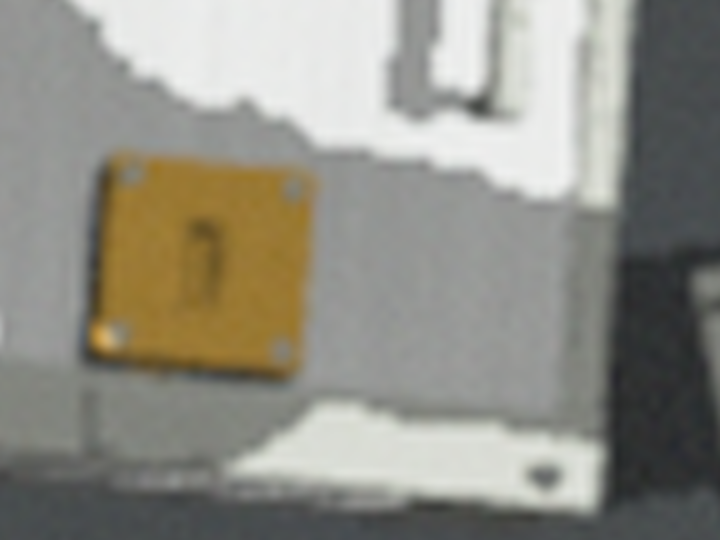

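The brass stub below the case in the new picture (e1 at 140,340) is absent in the earlier one (e3 near 160,380), so the bolt is shot. Next I hang the key back up.

```bash
python3 -m creep '[[0.002,0.001,0.018,4,-6.4,15,1],[0,0,0,0,0,20,1],[0,0,0,0,0,15,1],[0,0,0,0,0,0,1],[0,0,0,0,0,0,1]]'
python3 -c "
from h import *
plan(421.8,-338.8,320,-2.967)"
```

```text
clock: 27.1
eef_pos: [423.8, -335.3, 346.7]
tcp_rot: [-3.139, 0.003, -2.976]
contact_force: [-0.1, -0.3, -0.3]
opening: 0.104
t 27.10 pos [ 423.8 -335.3  346.7] rot [-3.139e+00  3.000e-03 -2.976e+00] open 0.10 F [-0.1 -0.3 -0.3] q6 -2.41
turn [-0.003  0.003 -0.009] shift now-axes [ 2.6 -3.1 26.7] shift after-turn [ 2.6 -3.1 26.7] len 27
```

```bash
python3 -m creep '[[-0.003,0.003,-0.009,2.5,-3,10,1],[0,0,0,0,0,0,1],[0,0,0,0,0,12,1],[0,0,0,0,0,0,1],[0,0,0,0,0,0,1]]'
python3 -c "
from h import *
plan(421.8,-338.8,310,-2.967)"
```

```text
clock: 27.52
eef_pos: [423.0, -338.8, 327.0]
tcp_rot: [-3.139, 0.002, -2.968]
contact_force: [0.5, -0.2, -1.1]
opening: 0.105
t 27.52 pos [ 423.  -338.8  327. ] rot [-3.139e+00  2.000e-03 -2.968e+00] open 0.10 F [ 0.5 -0.2 -1.1] q6 -2.42
turn [-0.002  0.002 -0.001] shift now-axes [ 1.2  0.2 17. ] shift after-turn [ 1.2  0.2 17. ] len 17
```

```bash
python3 -m creep '[[-0.002,0.002,0,1,0,8,1],[0,0,0,0,0,7,1],[0,0,0,0,0,0,1],[0,0,0,0,0,0,1]]'
python3 -c "
from h import *
plan(421.8,-338.8,279,-2.967)
s=grab_frame('side');crop(s,360,280,430,370,7,'e4.png')"
```

```text
clock: 27.85
eef_pos: [422.3, -339.4, 312.4]
tcp_rot: [-3.14, 0.002, -2.969]
contact_force: [0.2, -1.1, -0.5]
opening: 0.107
t 27.85 pos [ 422.3 -339.4  312.4] rot [-3.140e+00  2.000e-03 -2.969e+00] open 0.11 F [ 0.2 -1.1 -0.5] q6 -2.42
turn [-0.002  0.002 -0.002] shift now-axes [ 0.5  0.8 33.4] shift after-turn [ 0.4  0.7 33.4] len 33
```

View pics/e4.png

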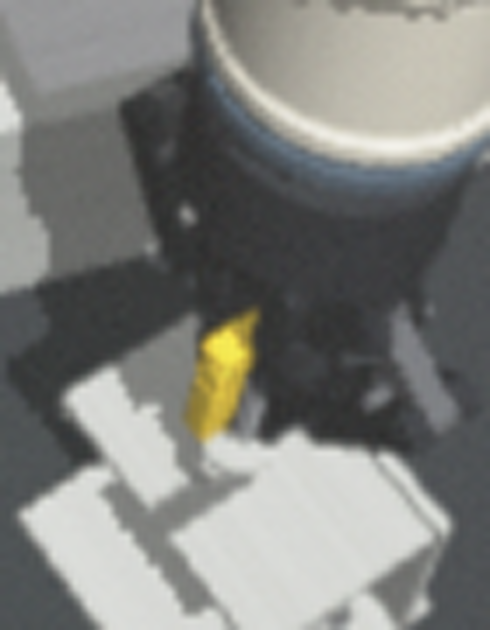

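The key's bit hangs over the notch, whose open end shows at crop (190,505). I'll descend slowly, watching force.

```bash
python3 -m creep '[[-0.002,0.002,-0.002,0.5,0.8,5,1],[0,0,0,0,0,0,1],[0,0,0,0,0,4,1],[0,0,0,0,0,0,1],[0,0,0,0,0,3,1],[0,0,0,0,0,3,1]]'
python3 -c "
from h import *
plan(421.8,-338.8,279,-2.967)"
```

```text
clock: 28.4
eef_pos: [421.9, -338.9, 297.0]
tcp_rot: [-3.141, 0.001, -2.966]
contact_force: [-0.7, -0.5, -0.8]
opening: 0.106
t 28.40 pos [ 421.9 -338.9  297. ] rot [-3.141e+00  1.000e-03 -2.966e+00] open 0.11 F [-0.7 -0.5 -0.8] q6 -2.43
turn [-0.001  0.001  0.001] shift now-axes [ 0.1  0.1 18. ] shift after-turn [ 0.1  0.1 18. ] len 18
```

```bash
python3 -m creep '[[0,0,0,0,0,3,1],[0,0,0,0,0,3,1],[0,0,0,0,0,3,1],[0,0,0,0,0,3,1],[0,0,0,0,0,3,1],[0,0,0,0,0,1.5,1]]'
python3 -c "
from h import *
plan(421.8,-338.8,277,-2.967);print(sense()['wrist_torque'].round(2))"
```

```text
clock: 28.9
eef_pos: [421.9, -338.8, 278.2]
tcp_rot: [-3.141, 0.0, -2.966]
contact_force: [-0.3, -0.3, -0.3]
opening: 0.105
t 28.90 pos [ 421.9 -338.8  278.2] rot [-3.141  0.    -2.966] open 0.10 F [-0.3 -0.3 -0.3] q6 -2.43
turn [-0.     0.     0.001] shift now-axes [0.1 0.  1.2] shift after-turn [ 0.1 -0.   1.2] len 1
[0.01 0.04 0.  ]
```

```bash
python3 -m creep '[[0,0,0,0,0,1,1],[0,0,0,0,0,0.5,1],[0,0,0,0,0,0.5,1]]'
python3 -c "
from h import *
plan(421.8,-338.8,277,-2.967);print(sense()['wrist_torque'].round(2))"
```

```text
clock: 29.15
eef_pos: [421.9, -338.8, 276.6]
tcp_rot: [3.141, -0.0, -2.966]
contact_force: [-2.8, 2.9, 10.6]
opening: 0.107
t 29.15 pos [ 421.9 -338.8  276.6] rot [ 3.141 -0.    -2.966] open 0.11 F [-2.8  2.9 10.6] q6 -2.43
turn [ 0.    -0.     0.001] shift now-axes [ 0.1 -0.  -0.4] shift after-turn [ 0.1 -0.  -0.4] len 0
[0.39 0.52 0.05]
```

The collar is seated (about 10 N upward). I back off half a millimetre and open gently.

```bash
python3 -m creep '[[0,0,0,0,0,-0.5,1],[0,0,0,0,0,0,0.8],[0,0,0,0,0,0,0.7],[0,0,0,0,0,0,0.5],[0,0,0,0,0,0,0.5],[0,0,0,0,0,0,0.5],[0,0,0,0,0,0,0.5]]' 20
python3 -c "
from h import *
plan(421.8,-338.8,277,-2.967)
s=grab_frame('side');crop(s,360,280,430,370,7,'e5.png')"
```

```text
clock: 29.73
eef_pos: [422.2, -339.0, 277.6]
tcp_rot: [-3.141, 0.001, -2.966]
contact_force: [0.4, 0.8, 0.2]
opening: 0.499
t 29.73 pos [ 422.2 -339.   277.6] rot [-3.141e+00  1.000e-03 -2.966e+00] open 0.50 F [0.4 0.8 0.2] q6 -2.43
turn [-0.001  0.001  0.001] shift now-axes [0.3 0.3 0.6] shift after-turn [0.3 0.3 0.6] len 1
```

View pics/e5.png

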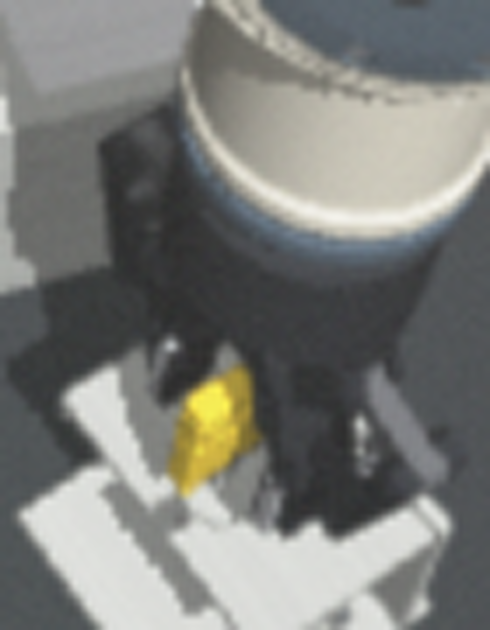

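The key stands upright between the open jaws (crop 210,430). I'll rise straight up and clear off.

```bash
python3 -m creep '[[0,0,0,0,0,-10,0.5],[0,0,0,0,0,-15,0.5],[0,0,0,0,0,-20,0.5],[0,0,0,0,0,-30,0.5],[0,0,0,0,0,-35,0.5],[0,0,0,0,0,-35,0.5],[0,0,0,20,-10,0,0.5],[0,0,0,35,-15,0,0.5],[0,0,0,35,-15,0,0.5],[0,0,0,0,0,0,0.5]]'
python3 -c "
from h import *
plan(421.8,-338.8,277,-2.967)
t=grab_frame('top');crop(t,455,190,495,225,18,'e6.png');crop(t,290,110,500,230,3.8,'e8.png')
s=grab_frame('side');crop(s,365,310,425,360,13,'e7.png');cv2.imwrite('pics/e9.png',s['color'][:,:,::-1])"
```

```text
clock: 30.62
eef_pos: [338.6, -394.4, 436.9]
tcp_rot: [-3.137, 0.002, -2.961]
contact_force: [-0.8, 0.4, -0.6]
opening: 0.498
t 30.62 pos [ 338.6 -394.4  436.9] rot [-3.137e+00  2.000e-03 -2.961e+00] open 0.50 F [-0.8  0.4 -0.6] q6 -2.61
turn [-0.004  0.002  0.006] shift now-axes [-91.6  40.5 159.9] shift after-turn [-91.6  40.3 159.9] len 189
```

View pics/e7.png

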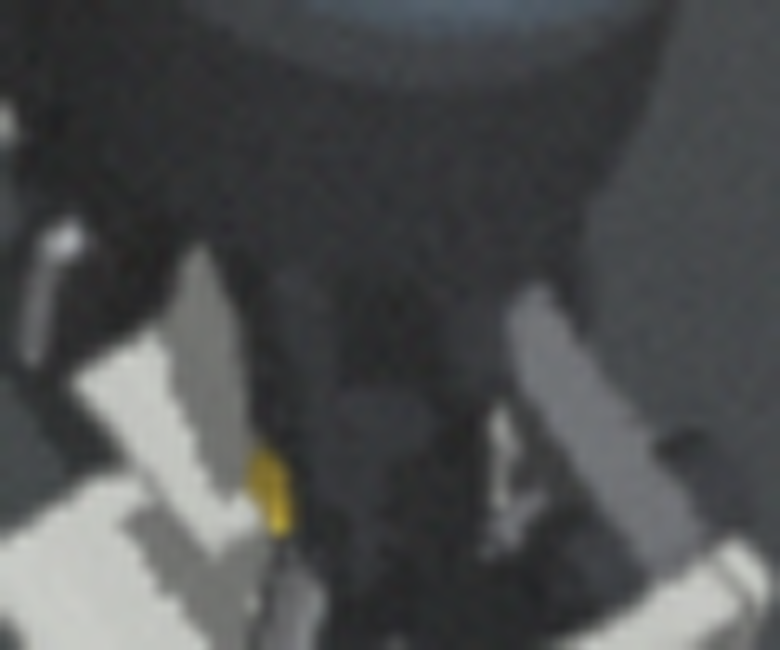

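View pics/e8.png

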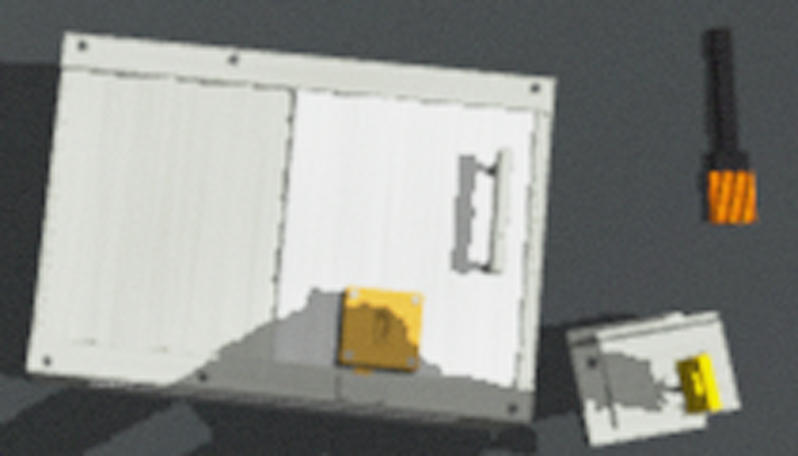

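View pics/e9.png

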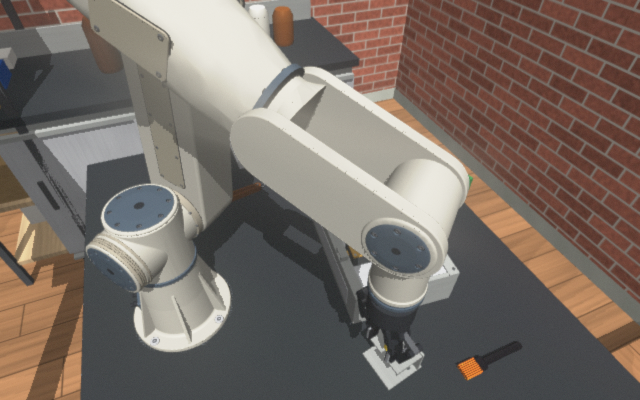

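```bash
python3 -m creep '[[0,0,0,0,15,0,0.5],[0,0,0,0,30,0,0.5],[0,0,0,-5,38,0,0.5],[0,0,0,-5,38,0,0.5],[0,0,0,-5,38,0,0.5],[0,0,0,-5,38,0,0.5],[0,0,0,-5,30,0,0.5],[0,0,0,0,15,0,0.5],[0,0,0,0,0,0,0.5],[0,0,0,0,0,0,0.5]]'
python3 -c "
from h import *
plan(421.8,-338.8,277,-2.967)
t=grab_frame('top');crop(t,455,190,495,225,18,'f6.png')
s=grab_frame('side');crop(s,365,310,425,360,13,'f7.png');crop(s,300,165,460,320,4,'f9.png')"
```

```text
clock: 31.55
eef_pos: [320.7, -130.9, 434.5]
tcp_rot: [3.14, 0.004, -2.956]
contact_force: [0.5, -0.5, -0.3]
opening: 0.501
t 31.55 pos [ 320.7 -130.9  434.5] rot [ 3.14   0.004 -2.956] open 0.50 F [ 0.5 -0.5 -0.3] q6 -2.15
turn [0.002 0.004 0.011] shift now-axes [ -60.2 -223.3  157.4] shift after-turn [ -63.4 -222.3  157.5] len 280
```

View pics/f6.png

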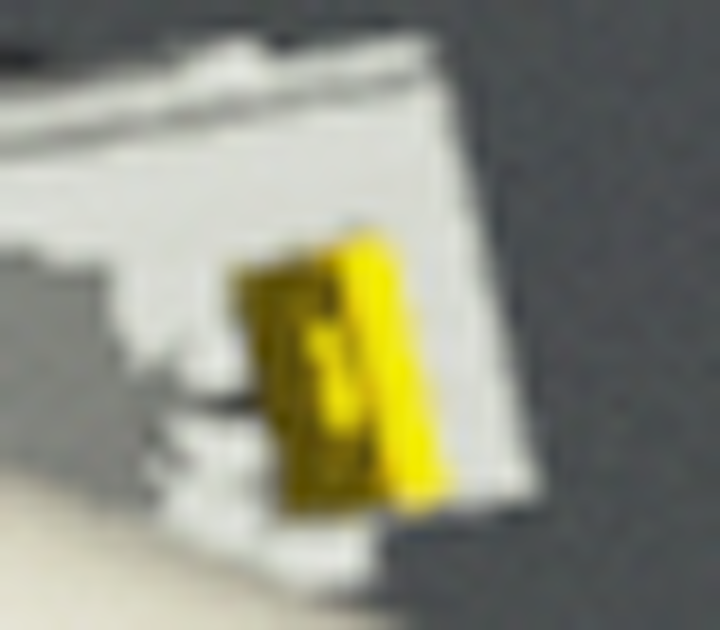

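View pics/f7.png

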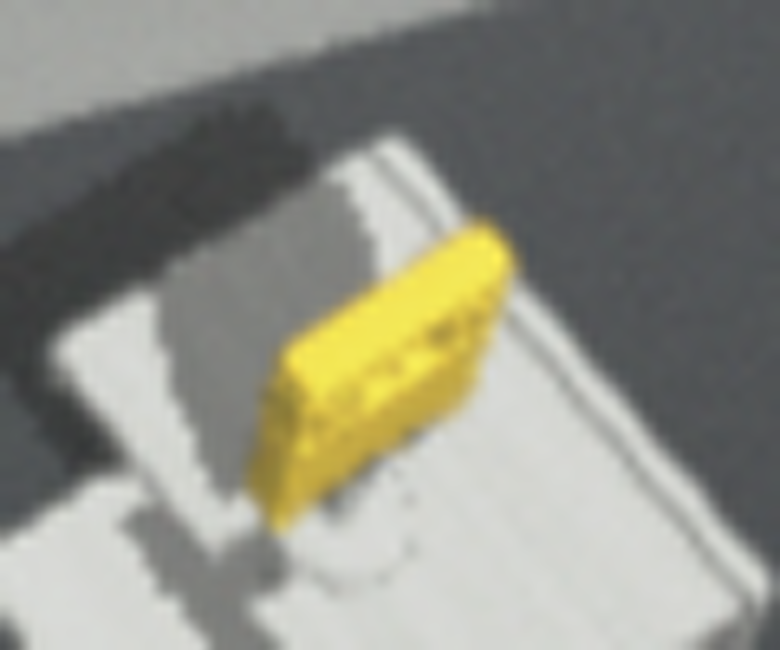

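View pics/f9.png

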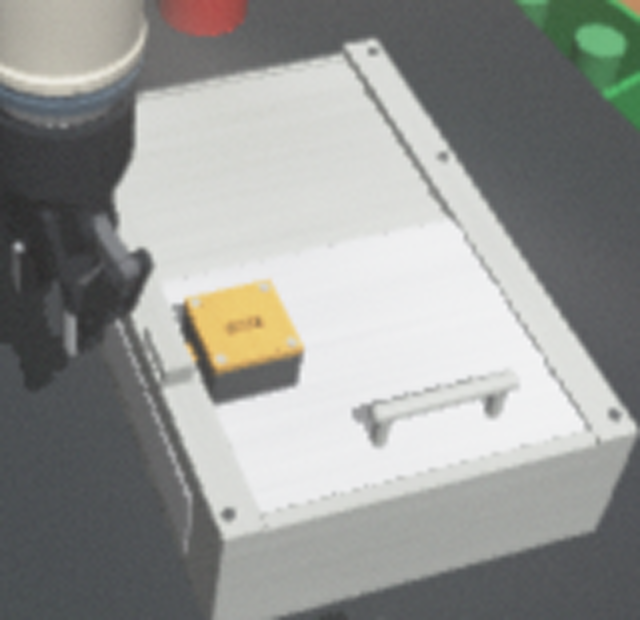

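The key hangs just as it did at the start: same crop pixels to within about 10 px at 13–18x zoom, i.e. under 1 px or about 2 mm. The door is shut, the bolt stub is visible at the keeper (crop 190,350), and the arm is clear. Handing in.

```bash
python3 -c "
from rig import job
print(job.sign_off())"
```

```text
the job is handed in; nothing more can be done
None
```

The job is done and handed in at about 31.7 s of the 72 s allowed. No verdict was reported, so what follows rests on my own checks.

**What I did**
- I put the chrome tongs in the bin and let go of them with the door open.
- I gripped the pull and slid the door 142 mm to its stop, where the reaction was about 24 N.
- I pushed the key in until its collar rested on the brass, then turned it clockwise until the torque rose to 0.74 N m.
- I turned the key back home, drew it straight out and hung it in its notch.

**What the last checks showed**
- **Door and bolt:** The door's -y edge is at the end wall. The brass bolt stub shows beside the lock case, and it was not there before I turned the key.
- **Key:** It stands upright in the notch within about 1 px (about 2 mm) of where it started. The collar seated with a reaction of about 10 N before I let go.
- **Arm:** It is clear of everything, with contact force close to zero.
- **Tongs:** I last saw them lying flat in the bin before the door closed; the shut door hides them now.
- **Bystanders:** I did not measure the mug, brush or foil pan at the end. The mug and brush were in view late on, the pan was not in my last crops, and nothing touched any of them that I could see.

No check failed. Two early readings disagreed by a few mm: a first rough triangulation of the lock, and the tool lagging its commands. I re-measured the lock from its four screws, and both cameras then agreed to within about 0.1 mm. I corrected the lag before each contact.

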